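# Weigh a battery cell on the beam scale

## Task

Hang the cell in its steel cradle by the crossbar in the notch at the end of the scale's beam, let go, then slide the poise along the beam until the beam balances level, in line with the pointer. Be gentle with the delicate beam, push the sticky poise slowly and lightly, leave the beam swinging freely and at rest with the cell hanging from it, and do not disturb the other things on the bench.

Things in the scene. Friction and masses are not known exactly. Their poses are not given: they have to be found in the camera images.
- scale: grey beam-scale stand, fixed. Origin: on the table under the pivot. y runs along the beam: load (notch) end at +y, tail at -y; x across it. Base 120 (x) x 100 (y) x 14 mm, slim column, two cheeks beside the pivot up to 206 mm; a 20 mm wide, 6 mm high strip runs from it under the tail to the pointer's foot
- pivot (a point): the beam's pivot, 190 mm above the scale's origin. The beam swings 0.14 rad either way to stops, damped, settling in about 1 s. At the start its tail lies down on the stop. Its bearings are delicate: beam and poise together take at most 10 N from the robot, the beam at most 12 N from the load
- pointer (a point): tip of the fixed level pointer (flat wedge on a thin post, top 198 mm above the table), 275 mm from the pivot along -y, 190 mm above the table: the beam balances when its tail tip is level with it
- beam: aluminium beam, bar 10 mm wide, 14 mm high. Origin on the pivot; axes as the scale's when level; its z axis leans from vertical by the tilt. Balances by itself when empty. Tilts about 0.006 rad per mm that the poise is off its balance point (tail down if too far out), up to the stops. Its tilt tells the truth only while the robot touches neither beam, poise nor load
- notch (a point): where the centre of the load's crossbar rests when hung: in the upturned V on the beam's top, 90 mm from the pivot along +y and 16 mm above the bar's centre line. The V runs across the beam, 20 mm wide (x), its mouth about 20 mm along the beam, its lips about 5 mm above this point; the beam's end lies 15 mm further out
- tail_tip (a point): tip of the beam's tail, 268 mm from the pivot along -y; 190 mm above the table when level
- poise: dark steel sliding weight, 0.300 kg, on the tail side: block 33 mm across, 30 mm along the beam, from 24 mm below to 16 mm above the bar's centre line. Origin: its middle, on that line. Slides 60 to 205 mm from the pivot against 2.5 N of sticky friction plus 30 N per m/s (push slowly), stays where left; starts too far out for any load.
- poise_top (a point): centre of the top of the poise's upright square post, 14 x 14 mm, which rises from 16 to 56 mm above the bar's centre line: push it either way along the beam. Balance: poise mass x its distance from the pivot = load mass x 90 mm
- load: blue battery cell 70 x 27 x 80 mm high strapped in a steel hanging cradle, standing on the table; mass unknown, 0.25 to 0.47 kg. Origin: centre of its underside; x along its 78 mm width, y its thickness. Two uprights 4 x 20 mm at x = +-37 mm carry a round crossbar along x. Same either way round; hung, its x lies across the beam
- load_bar (a point): centre of the load's crossbar, 8 mm thick, 142 mm above the load's origin. Between cell top (84 mm) and crossbar is an open window, 70 mm wide, 54 mm high: the beam's end goes through it
- load_grip (a point): where to hold the load, 175 mm above its origin, on the square grip post 16 x 16 mm that stands on the crossbar, from 146 to 192 mm
- spare_cell: bystander: bare blue prismatic battery cell without a cradle, 105 x 30 x 90 mm high, standing; origin: centre of its underside
- lying_cell: bystander: a like bare cell lying flat, 105 x 90 x 30 mm high; origin: centre of its underside
- nut_jar: bystander: jar of nuts, 56 mm diameter, 75 mm high; origin: centre of its underside
- tape_roll: bystander: roll of tape, 80 mm diameter, 24 mm high; origin: centre of its underside
- driver: bystander: screwdriver lying on the table; origin: under its middle
- busbar: bystander: flat copper bar 85 x 20 x 4 mm; origin: centre of its underside
- parts_bin: bystander: open grey bin 120 x 90 x 50 mm high with one divider; origin: centre of its underside
- cup: bystander: open black cup, 70 mm wide, 50 mm high; origin: centre of its underside
Not all that is in view belongs to the job. Of the things that look like the load, the largest one is meant.

How it is judged (in metres and radians):
On the way, in this order (a step that is already met when the one before it is completed fails the run):
1. the cell hangs by its crossbar in the notch, let go by the robot (distance between load_bar and notch below 0.01 m and angle between load's own z axis and vertical below 0.25 rad and contact force between each of the arm, the fingers and beam below 0.05 N and contact force between each of the arm, the fingers and load below 0.05 N), for 0.2 s.
2. the poise has been slid until the beam stays level with nothing touching it (all of step 1 and angle between beam's own z axis and vertical below 0.03 rad and angular speed of beam below 0.05 rad/s), for 0.5 s.
At the end, for the whole second after the job is handed in: the cell's crossbar centre is within 10 mm of its rest point in the notch and the cell hangs within 0.25 rad of upright, at rest (under 0.03 m/s); the beam is within 0.03 rad of level (8 mm at the tail tip) and still (under 0.05 rad/s) (distance between load_bar and notch below 0.01 m and angle between load's own z axis and vertical below 0.25 rad and angle between beam's own z axis and vertical below 0.03 rad and angular speed of beam below 0.05 rad/s and linear speed of load below 0.03 m/s); the robot touches nothing.
It fails at once if the robot loads the beam or poise with more than 10 N (contact force between any of the arm, the fingers and beam above 10 N).
It fails at once if the load is set on the beam with more than 12 N (contact force between load and beam above 12 N).
It fails at once if a bystander (spare cells, jar, tape roll, screwdriver, copper bar, bin, cup) is moved by more than 20 mm (distance of any of spare_cell, lying_cell, nut_jar, tape_roll, driver, busbar, parts_bin, cup from where it was at the start of the episode above 0.02 m).
It also fails if it takes over 72 s, if anything falls off the work surface, if the arm or the gripper's body presses on something with over 40 N, if the wrist force passes 120 N, or if a joint passes its speed limit or range.

## Robot

A 7-joint arm with a two-finger parallel gripper is mounted at the origin on the work surface. World frame = base frame: x ahead of the robot, y to its left, z up, the work surface at z = 0. Lengths are in m, angles in degrees, forces in N, time in s.
With the tool pointing down it reaches from about 0.425 to 0.875 m from the base axis. Payload 4.7 kg.
Tool frame: the origin (TCP) lies between the finger pads; the fingertips stand 8 mm ahead of it and the grasp point (between the pads) lies 11 mm behind it (env.tip_extent is the distance from the TCP to the fingertips, in m); z points along the fingers, y is the line along which they close (so a half turn about z gives the same grasp; the last joint's range is limited). The gripper opens to 87 mm and grips with 3 to 60 N. Pads are 19 mm wide; open, the fingers measure 117 mm over their backs; the gripper's body (75 mm by 190 mm) begins 51 mm behind the grasp point.
Start: joints at [-65.426, 18.392, -4.016, 83.108, 1.295, 78.541, -3.26], TCP at [0.262, 0.595, 0.231] pointing down, gripper open.
Joint ranges: [-163.93, 163.93], [-17.29, 119.83], [-79.2, 71.16], [3.27, 140.29], [-89.18, 269.18], [5.43, 117.66], [-154.24, 154.24]. Speed limits (degrees/s): [147.25, 147.25, 180, 180, 180, 180, 180].

## Interface

Orientations are given as [roll, pitch, yaw] about the fixed x, y, z axes, in that order (R = Rz(yaw) Ry(pitch) Rx(roll)).
In Python, from cell import sensors, vision, workorder, env gives the robot as it stands.
- The arm moves only by the tool drive_tool, never from a script. Its argument "moves" is a list of rows, each an object of numbers: "x", "y", "z": the shift along the tool's x, y, z in mm; "rx", "ry", "rz": the turn, a rotation vector about the tool's x, y, z in rad; "fingers": the closure, from -1 (fully open) to 1 (shut). In form: [{"x": .., "y": .., "z": .., "rx": .., "ry": .., "rz": .., "fingers": ..}, ...]. A call has 1 to 20 rows; each row is the pose to reach, as a shift and turn from the pose commanded when the call began, along the tool's axes at that moment; what a row does not reach only later rows make up. A row lasts 1/8 s, in which the tool goes at most 62.5 mm and 10.7 degrees, less where a joint would pass 70% of its speed; a pose out of reach is approached as far as the arm can. A call with a gripper value outside its range is refused whole. The fingers move at their own pace and stop on an object; "force" is the grip in N (left out, the last holds). Time passes only in rows, so rows that repeat a pose let the fingers close. It gives the time, the measured TCP pose, the force, the opening and the grip force at its end, in the units of the state.
- sensors.get_obs(): the state, without advancing time (a new reading comes with each control period).
- vision.read_camera(name): name is "scene" or "top"; returns a dict with "image" (400x640x3 uint8, red, green, blue), "fx", "fy", "cx", "cy" (pixels), "R" (3x3) and "t" (3): a world point X has camera coordinates R X + t. Camera axes: x right, y down, z forward; pixel columns grow to the right and rows downward; lengths in m; the calibration is good to about 2 mm. A picture is of the moment at which its call begins. There is no depth.
- workorder.sign_off(): hands the job in; it is judged then, once.
The state is a dict: "time_s": time; "qpos": joint angles; "joint_velocities": joint speeds; "effort": joint torques, N m; "tool_pos": TCP position; "tool_rot": TCP orientation; "force": force on the tool from outside, world axes, zero at the start; "wrist_torque": the same for the moment, N m; "grip_width": finger opening in m; "grasp_force": force on a finger pad.
Only numpy, scipy, OpenCV 4.12 (cv2) and the standard library are available. Lean on these libraries where they do the work, as an engineer would, in place of code of your own. Each camera call takes 0.05 s, during which the arm holds its last target. There are 200 camera calls.

## Working session

There is one attempt and no reset: what is moved stays moved. The work goes in short steps, Python scripts to look and compute and a tool call to move; the robot and the scene stay as the last step left them, time stands still between calls to the robot, and variables do not carry over. Pictures are saved under pics/ and viewed, at most 10 in all, crops included, and the job is handed in when it is done.

Besides the shell and the picture viewer there is one more tool, called after "Request:" as a command line: name --argument value ..., lists and objects as JSON in quotes. drive_tool: Moves the arm, as the interface text tells. Its arguments: {"type":"object","properties":{"moves":{"type":"array"},"force":{"type":"number"}},"required":["moves"]}

```bash
ls; mkdir -p pics
cat > h.py <<'E'
import numpy as np, cv2
from cell import sensors, vision, workorder, env
def shot(name,fn=None):
    c=vision.read_camera(name)
    if fn: cv2.imwrite('pics/'+fn,c['image'][:,:,::-1])
    return c
def ray(c,u,v):
    d=np.array([(u-c['cx'])/c['fx'],(v-c['cy'])/c['fy'],1.]); R=np.array(c['R']);t=np.array(c['t'])
    d=R.T@d; return -R.T@t, d/np.linalg.norm(d)
def plane(c,u,v,z):
    o,d=ray(c,u,v); return o+d*(z-o[2])/d[2]
def tri(c1,p1,c2,p2):
    o1,d1=ray(c1,*p1);o2,d2=ray(c2,*p2)
    s=np.linalg.lstsq(np.c_[d1,-d2],o2-o1,rcond=None)[0]
    a=o1+d1*s[0];b=o2+d2*s[1]; return (a+b)/2,np.linalg.norm(a-b)
def proj(c,X):
    p=np.array(c['R'])@np.array(X)+np.array(c['t']); return np.array([c['fx']*p[0]/p[2]+c['cx'],c['fy']*p[1]/p[2]+c['cy']])
E
python3 - <<'E'
from h import *
print(sensors.get_obs())
import pickle
d={n:shot(n,n+'0.png') for n in('scene','top')}
pickle.dump(d,open('c0.pkl','wb'))
for c in d.values(): print(c['fx'],np.round(c['R'],3),-np.array(c['R']).T@c['t'])
E
```

```text
pics
{'time_s': 0.0, 'qpos': array([-65.42515061,  18.43839376,  -4.01644466,  83.17555525,
         1.29829196,  78.54055889,  -3.25979237]), 'joint_velocities': array([-0.02800117, -0.04975064, -0.1570605 , -0.06137576, -0.01968835,
        0.06649714, -0.03719943]), 'effort': array([-6.08243022e-05, -4.91285276e+01, -4.03896226e-01, -3.12534428e+01,
       -6.40179100e-02,  4.40077053e-02,  1.73795243e-04]), 'tool_pos': array([0.26179883, 0.59435433, 0.22946347]), 'tool_rot': array([-1.79890924e+02,  8.72457569e-03,  1.56236654e+02]), 'force': array([0.375431  , 1.13941974, 0.8753503 ]), 'wrist_torque': array([-0.02815985, -0.05987859, -0.01789413]), 'grasp_force': 0.0, 'grip_width': 0.0867818625298532}
405.4958551625389 [[ 0.843  0.537  0.008]
 [ 0.412 -0.637 -0.652]
 [-0.345  0.553 -0.759]] [ 0.9235695  -0.59411426  0.95029737]
423.88667502219494 [[-0.009 -1.     0.018]
 [-0.994  0.007 -0.113]
 [ 0.113 -0.019 -0.993]] [ 0.440423   -0.00769724  1.56950554]
```

View pics/scene0.png

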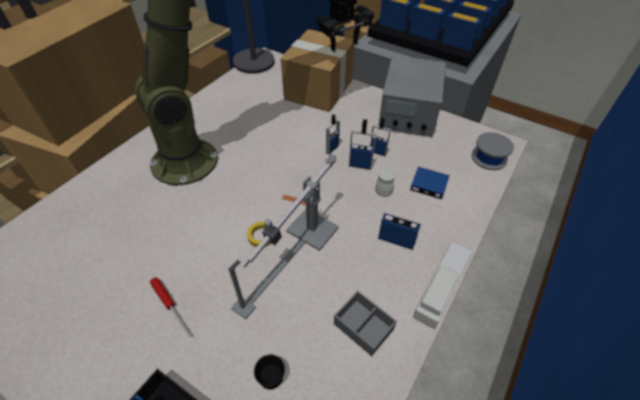

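View pics/top0.png

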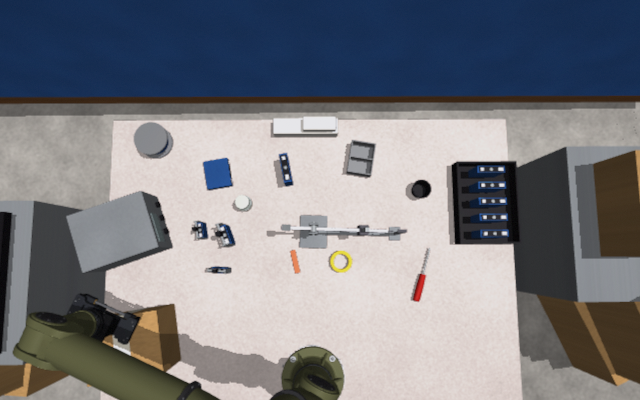

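The scene view shows the beam from about (250,263) to (332,160), the poise at (270,233), and three cradle-like objects at (332,135), (361,150) and (380,140). The middle one looks largest, and in the top view it's at (224,235). I'll zoom in on both.

Run:
```python
from h import *
import pickle
d=pickle.load(open('c0.pkl','rb'))
s=d['scene']['image'][:,:,::-1];t=d['top']['image'][:,:,::-1]
f=lambda im,x0,y0,w,h,k:cv2.resize(im[y0:y0+h,x0:x0+w],None,fx=k,fy=k,interpolation=cv2.INTER_CUBIC)
g=lambda im:cv2.convertScaleAbs(im,alpha=1.5)
a=f(s,310,100,100,75,8)
b=f(t,180,205,100,75,8)
cv2.imwrite('pics/a.png',g(a));cv2.imwrite('pics/b.png',b)
cv2.imwrite('pics/c.png',np.vstack([g(f(s,225,150,130,170,3)).repeat(1,1)]) if 0 else g(f(s,225,150,150,110,5)))
cv2.imwrite('pics/d.png',f(t,260,205,160,60,5))
```

```text
(no output)
```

View pics/a.png

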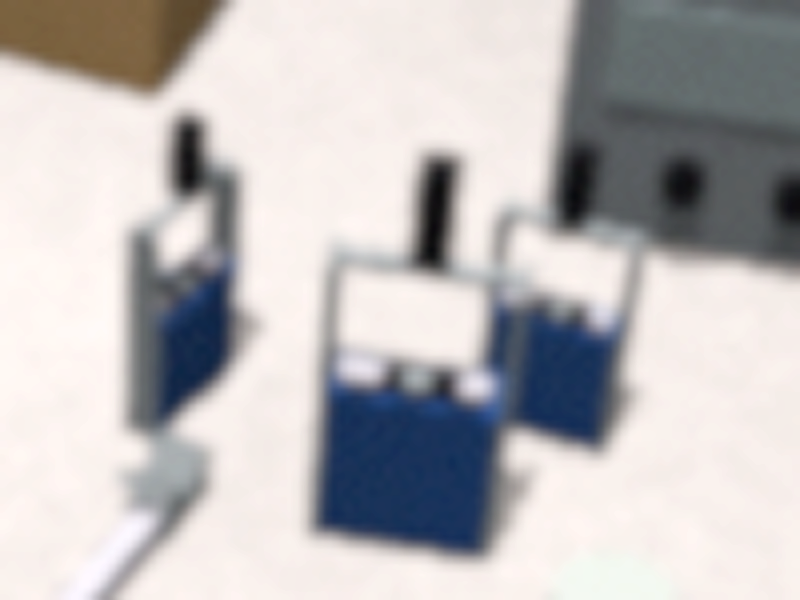

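View pics/b.png

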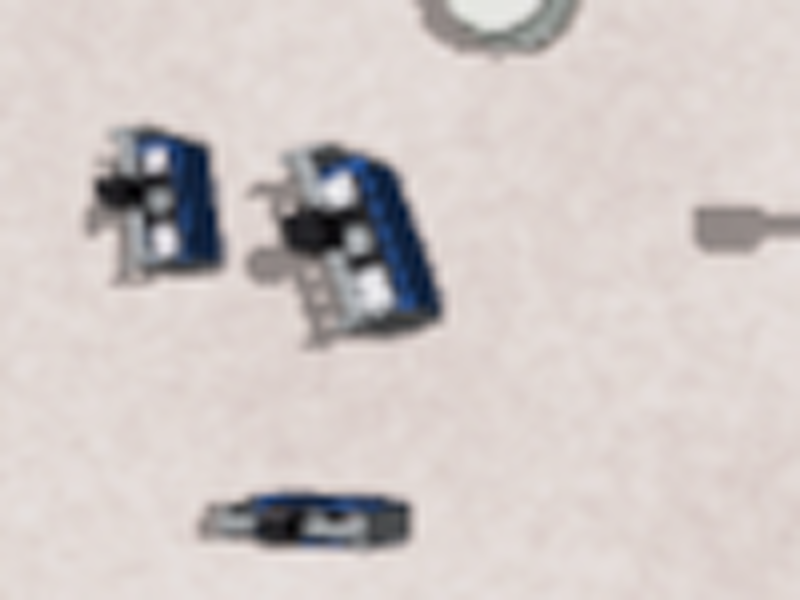

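View pics/c.png

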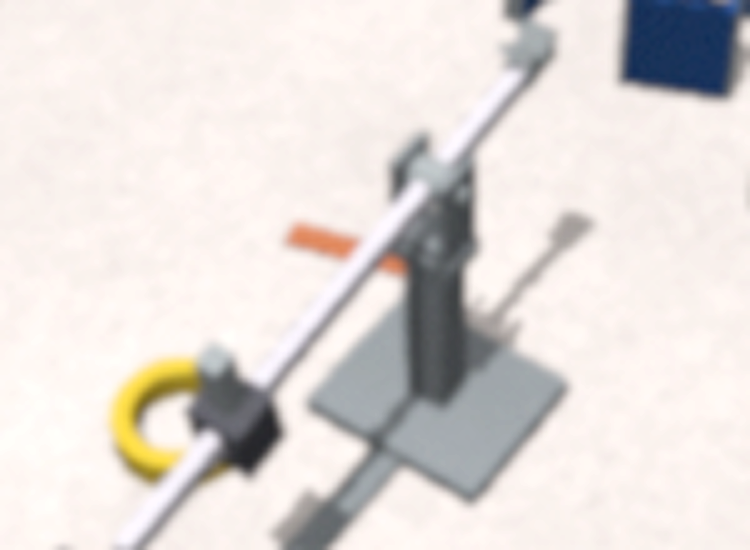

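View pics/d.png

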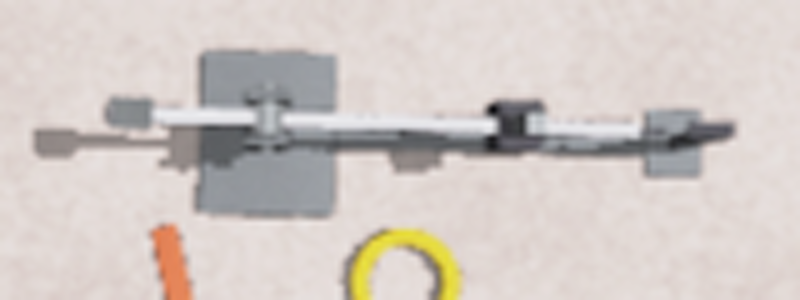

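Crop a shows the middle cradle is the largest: post top at crop (442,160), front bottom edge from (318,530) to (480,553). In crop b it's the right-hand one, with its post at (285–360, 210–255). In crops c and d, the scale's notch end is at d(128,112), the poise post top at c(214,355), and the base plate spans d(197–335, 52–214). Next I'll measure these.

```bash
cat >> h.py <<'E'
def un(p,x0,y0,k): return ((p[0]+.5)/k-.5+x0,(p[1]+.5)/k-.5+y0)
E
python3 - <<'E'
from h import *
import pickle
d=pickle.load(open('c0.pkl','rb'));S=d['scene'];T=d['top']
A=lambda x,y:un((x,y),310,100,8);B=lambda x,y:un((x,y),180,205,8);C=lambda x,y:un((x,y),225,150,5);D=lambda x,y:un((x,y),260,205,5)
np.set_printoptions(precision=4,suppress=True)
print('post top',tri(S,A(442,160),T,B(308,230)),'scene ray@.192',plane(S,*A(442,160),.192),'top',plane(T,*B(308,230),.192))
print('post base',tri(S,A(433,264),T,B(335,230)),plane(S,*A(433,262),.146))
print('bar L/R scene @.142',plane(S,*A(338,250),.142),plane(S,*A(505,272),.142),'top',plane(T,*B(290,157),.142),plane(T,*B(318,325),.142))
l,r=plane(S,*A(318,530),0),plane(S,*A(480,553),0);print('bottom front L,R',l,r,np.linalg.norm(r-l),np.degrees(np.arctan2(*(r-l)[1::-1])))
print('blue top edge right (top img)')
base=[plane(T,*D(*p),.014) for p in((200,52),(335,55),(330,215),(195,212))];print(np.array(base),np.mean(base,0))
base=[plane(S,*C(*p),.014) for p in((308,402),(472,497),(568,385))];print('scene base',np.array(base),(base[0]+base[2])/2)
# blue mask of load, top
hsv=cv2.cvtColor(T['image'],cv2.COLOR_RGB2HSV);m=cv2.inRange(hsv,(100,120,40),(130,255,255));m[:205]=0;m[262:]=0;m[:,:208]=0;m[:,240:]=0
pts=cv2.findNonZero(m)[:,0].astype(float);print(len(pts),pts.min(0),pts.max(0),'blue line',cv2.fitLine(pts.astype(np.float32),cv2.DIST_L2,0,.01,.01).ravel())
print('notch block',tri(S,C(528,40),T,D(128,112)),'tail top end',plane(T,*D(720,130),.16))
print('poise top',tri(S,C(214,355),T,D(532,112)))
print('pointer',T['t'][0],proj(T,[.4,-.3,.19]))
E
```

```text
post top (array([0.5086, 0.3001, 0.1951]), np.float64(0.0016297328308822454)) scene ray@.192 [0.5075 0.3044 0.192 ] top [0.508  0.3004 0.192 ]
post base (array([0.5104, 0.2994, 0.147 ]), np.float64(0.0005712660019161994)) [0.5096 0.3017 0.146 ]
bar L/R scene @.142 [0.4731 0.2923 0.142 ] [0.5337 0.316  0.142 ] top [0.5412 0.3196 0.142 ] [0.4708 0.3066 0.142 ]
bottom front L,R [0.4779 0.2848 0.    ] [0.5415 0.3097 0.    ] 0.06828213464582324 21.397953992957856
blue top edge right (top img)
[[ 0.5817  0.0425  0.014 ]
 [ 0.5787 -0.0569  0.014 ]
 [ 0.4615 -0.052   0.014 ]
 [ 0.4645  0.0465  0.014 ]] [ 0.5216 -0.005   0.014 ]
scene base [[ 0.4646 -0.0559  0.014 ]
 [ 0.5795 -0.0598  0.014 ]
 [ 0.5839  0.0358  0.014 ]] [ 0.5243 -0.01    0.014 ]
82 [220. 225.] [233. 243.] blue line [  0.4032   0.9151 228.4756 233.561 ]
notch block (array([0.5242, 0.0812, 0.2201]), np.float64(0.001843846032997096)) tail top end [ 0.5136 -0.3087  0.16  ]
poise top (array([ 0.52  , -0.1773,  0.2264]), np.float64(0.0068442548043728705))
pointer -0.0314834514128409 [403.9679 265.2613]
```

```bash
cat >> h.py <<'E'
from scipy.spatial.transform import Rotation as Ro
def goto(X,yang):
    "world TCP target, direction (deg) of closing axis (tool y), tool down -> shift mm, rotvec from measured pose"
    o=sensors.get_obs();R=Ro.from_euler('xyz',o['tool_rot'],degrees=True)
    G=Ro.from_euler('xyz',[180,0,yang+90],degrees=True)
    print('shift',np.round(R.inv().apply(np.array(X)-o['tool_pos'])*1000,1),'rot',np.round((R.inv()*G).as_rotvec(),4),'F',np.round(o['force'],2),'pos',np.round(o['tool_pos'],4),'rpy',np.round(o['tool_rot'],2),'q',np.round(o['qpos'],0),'t',o['time_s'],o['grip_width'],o['grasp_force'])
E
python3 -c "
from h import *
goto([.5085,.302,.250],22)"
```

```text
shift [-343.6 -168.2  -20.1] rot [-0.0016  0.0008  0.772 ] F [-0.32 -0.35 -0.13] pos [0.2618 0.5944 0.2296] rpy [-1.7990e+02  1.0000e-02  1.5623e+02] q [-65.  18.  -4.  83.   1.  79.  -3.] t 0.1 0.08732960161841553 0.0
```

Request:
drive_tool --moves '[{"x": -20, "y": -10, "z": -40, "fingers": -1}, {"x": -70, "y": -35, "z": -45, "rz": 0.1, "fingers": -1}, {"x": -120, "y": -60, "z": -40, "rz": 0.24, "fingers": -1}, {"x": -170, "y": -84, "z": -35, "rz": 0.38, "fingers": -1}, {"x": -220, "y": -108, "z": -30, "rz": 0.52, "fingers": -1}, {"x": -270, "y": -132, "z": -25, "rz": 0.64, "fingers": -1}, {"x": -310, "y": -152, "z": -20, "rz": 0.72, "fingers": -1}, {"x": -344, "y": -168, "z": -20, "rz": 0.772, "fingers": -1}, {"x": -344, "y": -168, "z": -20, "rz": 0.772, "fingers": -1}, {"x": -344, "y": -168, "z": -20, "rz": 0.772, "fingers": -1}]'

```text
invalid input at $.moves[0]: expected keys x, y, z, rx, ry, rz, fingers
```

```bash
python3 -c "
from h import *
goto([.5085,.302,.164],22)
c=shot('scene')
im=c['image'][80:180,290:423,::-1]
cv2.imwrite('pics/e.png',cv2.convertScaleAbs(cv2.resize(im,None,fx=6,fy=6,interpolation=cv2.INTER_CUBIC),alpha=1.5))"
```

```text
shift [-343.6 -168.1   65.9] rot [-0.0016  0.0008  0.772 ] F [-0.32 -0.35 -0.13] pos [0.2618 0.5944 0.2296] rpy [-1.7990e+02  1.0000e-02  1.5623e+02] q [-65.  18.  -4.  83.   1.  79.  -3.] t 0.1 0.08732960161841553 0.0
```

View pics/e.png

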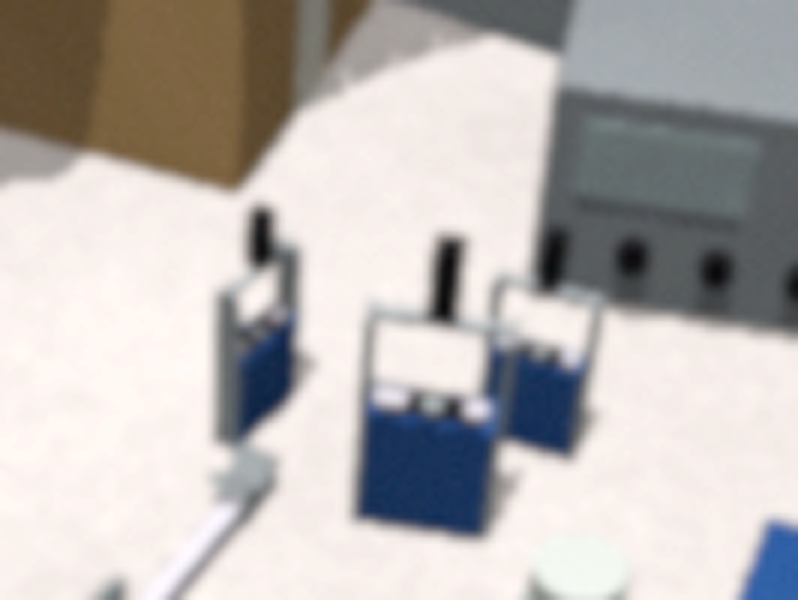

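The move was refused because every key has to be present. The picture shows the arm hasn't moved and the load's post is at crop (448,275). I'll resend it with full rows.

Request:
drive_tool --moves '[{"x": -20, "y": -10, "z": -40, "rx": 0, "ry": 0, "rz": 0, "fingers": -1}, {"x": -70, "y": -35, "z": -45, "rx": 0, "ry": 0, "rz": 0.1, "fingers": -1}, {"x": -120, "y": -60, "z": -40, "rx": 0, "ry": 0, "rz": 0.24, "fingers": -1}, {"x": -170, "y": -84, "z": -35, "rx": 0, "ry": 0, "rz": 0.38, "fingers": -1}, {"x": -220, "y": -108, "z": -30, "rx": 0, "ry": 0, "rz": 0.52, "fingers": -1}, {"x": -270, "y": -132, "z": -25, "rx": 0, "ry": 0, "rz": 0.64, "fingers": -1}, {"x": -310, "y": -152, "z": -20, "rx": 0, "ry": 0, "rz": 0.72, "fingers": -1}, {"x": -344, "y": -168, "z": -20, "rx": 0, "ry": 0, "rz": 0.772, "fingers": -1}, {"x": -344, "y": -168, "z": -20, "rx": 0, "ry": 0, "rz": 0.772, "fingers": -1}, {"x": -344, "y": -168, "z": -20, "rx": 0, "ry": 0, "rz": 0.772, "fingers": -1}]'

```text
time_s: 1.4
tool_pos: [0.5085, 0.3032, 0.2503]
tool_rot: [-180.0, -0.0, 112.1]
force: [-0.7, 1.1, 0.8]
grip_width: 0.0871
grasp_force: 0.0
```

```bash
python3 -c "
from h import *
goto([.5085,.302,.164],22)
c=shot('scene')
im=c['image'][80:180,290:423,::-1]
cv2.imwrite('pics/f.png',cv2.convertScaleAbs(cv2.resize(im,None,fx=6,fy=6,interpolation=cv2.INTER_CUBIC),alpha=1.5))"
```

```text
shift [-1.2 -0.4 86.3] rot [-0.0006 -0.0008  0.001 ] F [-0.7   1.07  0.8 ] pos [0.5085 0.3032 0.2503] rpy [-1.7996e+02 -4.0000e-02  1.1206e+02] q [-45.  11.  13.  91.  -3.  79.  -9.] t 1.4 0.08706950899921562 0.0
```

View pics/f.png

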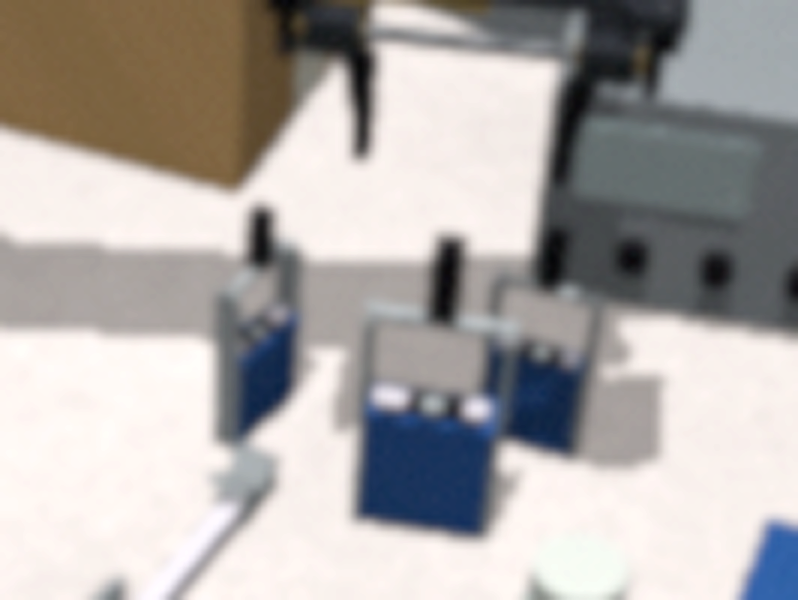

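The fingers straddle the load's post: tips at crop (360,158) and about (563,180), post top at (448,238). I'll check the projections against these.

```bash
python3 -c "
from h import *
c=shot('scene')
f=lambda p:np.round((p-[290,80]+.5)*6,0)
print('tips mid',f(proj(c,[.5085,.3032,.242])),[f(proj(c,[.5085+s*.0435*.927,.3032+s*.0435*.375,.242])) for s in(-1,1)],'post',f(proj(c,[.5085,.302,.192])))
print(proj(c,[.5085,.302,.192])-proj(c,[.5085,.307,.192]))"
```

```text
tips mid [461. 159.] [array([372., 148.]), array([551., 169.])] post [451. 244.]
[-0.80036536  0.87337876]
```

Request:
drive_tool --moves '[{"x": 0, "y": 0, "z": 30, "rx": 0, "ry": 0, "rz": 0, "fingers": -1}, {"x": 0, "y": 0, "z": 60, "rx": 0, "ry": 0, "rz": 0, "fingers": -1}, {"x": 0, "y": 0, "z": 80, "rx": 0, "ry": 0, "rz": 0, "fingers": -1}, {"x": 0, "y": 0, "z": 86, "rx": 0, "ry": 0, "rz": 0, "fingers": -1}, {"x": 0, "y": 0, "z": 86, "rx": 0, "ry": 0, "rz": 0, "fingers": -1}, {"x": 0, "y": 0, "z": 86, "rx": 0, "ry": 0, "rz": 0, "fingers": 1}, {"x": 0, "y": 0, "z": 86, "rx": 0, "ry": 0, "rz": 0, "fingers": 1}, {"x": 0, "y": 0, "z": 86, "rx": 0, "ry": 0, "rz": 0, "fingers": 1}, {"x": 0, "y": 0, "z": 86, "rx": 0, "ry": 0, "rz": 0, "fingers": 1}, {"x": 0, "y": 0, "z": 86, "rx": 0, "ry": 0, "rz": 0, "fingers": 1}, {"x": 0, "y": 0, "z": 86, "rx": 0, "ry": 0, "rz": 0, "fingers": 1}, {"x": 0, "y": 0, "z": 86, "rx": 0, "ry": 0, "rz": 0, "fingers": 1}, {"x": 0, "y": 0, "z": 86, "rx": 0, "ry": 0, "rz": 0, "fingers": 1}]' --force 25

```text
time_s: 3.12
tool_pos: [0.509, 0.3024, 0.1645]
tool_rot: [-180.0, 0.0, 112.0]
force: [-0.6, -1.2, -2.4]
grip_width: 0.0158
grasp_force: 24.9
```

Request:
drive_tool --moves '[{"x": 0, "y": 0, "z": -10, "rx": 0, "ry": 0, "rz": 0, "fingers": 1}, {"x": 0, "y": 0, "z": -35, "rx": 0, "ry": 0, "rz": 0, "fingers": 1}, {"x": 0, "y": 0, "z": -65, "rx": 0, "ry": 0, "rz": 0, "fingers": 1}, {"x": 0, "y": 0, "z": -88, "rx": 0, "ry": 0, "rz": 0, "fingers": 1}, {"x": 0, "y": 0, "z": -95, "rx": 0, "ry": 0, "rz": 0, "fingers": 1}, {"x": 0, "y": 0, "z": -95, "rx": 0, "ry": 0, "rz": 0, "fingers": 1}, {"x": 0, "y": 0, "z": -95, "rx": 0, "ry": 0, "rz": 0, "fingers": 1}]'

```text
time_s: 4.0
tool_pos: [0.5085, 0.3021, 0.2581]
tool_rot: [-179.9, 0.0, 112.0]
force: [-0.1, -0.6, -3.2]
grip_width: 0.0159
grasp_force: 24.9
```

```bash
python3 -c "
from h import *
goto([.5278,.162,.2585],-2)
F=[]
for i in range(6): shot('top'); F.append(sensors.get_obs()['force'])
print(np.mean(F,0),np.std(F,0))"
```

```text
shift [-137.2  -34.6   -0.2] rot [-0.0022  0.001   0.419 ] F [-0.12 -0.62 -3.21] pos [0.5085 0.3021 0.2581] rpy [-1.7986e+02  3.0000e-02  1.1200e+02] q [-45.  11.  13.  90.  -2.  80.  -9.] t 4.0 0.01590705731627898 24.864557404071093
[ 0.31709544 -0.04505723 -3.46023709] [0.43504391 0.36239624 0.32787315]
```

Request:
drive_tool --moves '[{"x": -15, "y": -4, "z": 0, "rx": 0, "ry": 0, "rz": 0.05, "fingers": 1}, {"x": -40, "y": -10, "z": 0, "rx": 0, "ry": 0, "rz": 0.13, "fingers": 1}, {"x": -70, "y": -18, "z": 0, "rx": 0, "ry": 0, "rz": 0.22, "fingers": 1}, {"x": -100, "y": -25, "z": 0, "rx": 0, "ry": 0, "rz": 0.31, "fingers": 1}, {"x": -122, "y": -31, "z": 0, "rx": 0, "ry": 0, "rz": 0.38, "fingers": 1}, {"x": -133, "y": -34, "z": 0, "rx": 0, "ry": 0, "rz": 0.41, "fingers": 1}, {"x": -137, "y": -35, "z": 0, "rx": 0, "ry": 0, "rz": 0.419, "fingers": 1}, {"x": -137, "y": -35, "z": 0, "rx": 0, "ry": 0, "rz": 0.419, "fingers": 1}, {"x": -137, "y": -35, "z": 0, "rx": 0, "ry": 0, "rz": 0.419, "fingers": 1}]'

```text
time_s: 5.42
tool_pos: [0.5277, 0.1637, 0.2595]
tool_rot: [-180.0, -0.0, 88.1]
force: [-0.2, 0.9, -3.0]
grip_width: 0.0156
grasp_force: 24.9
```

```bash
python3 -c "
from h import *
goto([.525,.081,.2585],-2)
a=shot('scene');b=shot('top')
f=lambda im,x0,y0,w,h,k:cv2.resize(im[y0:y0+h,x0:x0+w,::-1],None,fx=k,fy=k,interpolation=cv2.INTER_CUBIC)
cv2.imwrite('pics/g.png',np.vstack([cv2.convertScaleAbs(f(a['image'],270,95,130,70,6),alpha=1.5)[:300],f(b['image'],240,210,130,50,6)]))
p=proj(b,[.525,.081,.2184]);print('notch top',p,proj(a,[.525,.081,.2184]),'bar now',proj(a,[.5278,.162,.236]),proj(b,[.5278,.162,.236]))
"
```

```text
shift [-82.7  -0.    0.9] rot [-0.0002 -0.0004  0.002 ] F [-0.16  0.91 -2.99] pos [0.5277 0.1637 0.2595] rpy [-1.7999e+02 -2.0000e-02  8.8120e+01] q [-38.   6.  20.  95.  -2.  79. -20.] t 5.425 0.01560152574414852 24.90947401151061
notch top [285.47420132 227.02993465] [330.73526571 158.19618254] bar now [347.54040133 136.54199577] [259.28358995 225.99498533]
```

View pics/g.png

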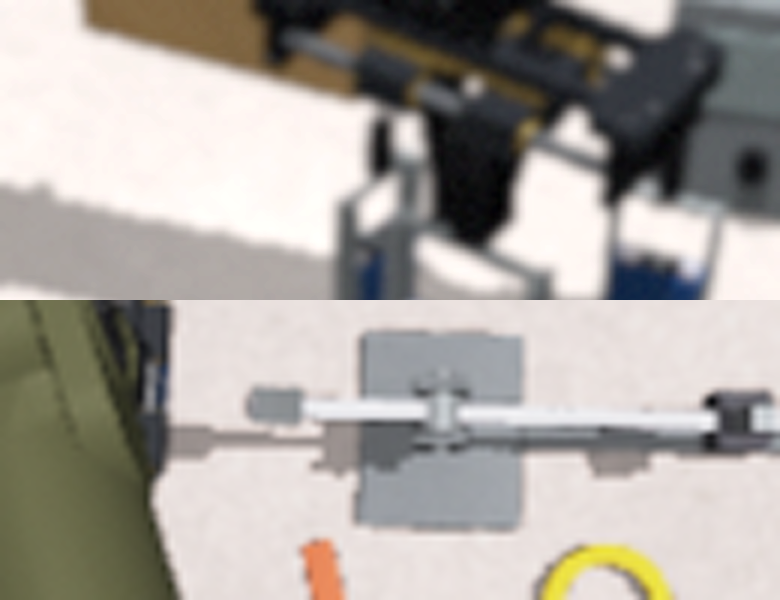

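The load's bar is centred near the predicted pixel (scene crop (475,250)). The V block is at (275,406) in the lower half, within 1 px of the prediction, so I'll advance over the notch.

Request:
drive_tool --moves '[{"x": -8, "y": 0, "z": 0, "rx": 0, "ry": 0, "rz": 0, "fingers": 1}, {"x": -22, "y": 0, "z": 0, "rx": 0, "ry": 0, "rz": 0, "fingers": 1}, {"x": -37, "y": 0, "z": 0, "rx": 0, "ry": 0, "rz": 0, "fingers": 1}, {"x": -52, "y": 0, "z": 0, "rx": 0, "ry": 0, "rz": 0, "fingers": 1}, {"x": -66, "y": 0, "z": 0, "rx": 0, "ry": 0, "rz": 0, "fingers": 1}, {"x": -76, "y": 0, "z": 0, "rx": 0, "ry": 0, "rz": 0, "fingers": 1}, {"x": -82, "y": 0, "z": 0, "rx": 0, "ry": 0, "rz": 0, "fingers": 1}, {"x": -83, "y": 0, "z": 0, "rx": 0, "ry": 0, "rz": 0, "fingers": 1}, {"x": -83, "y": 0, "z": 0, "rx": 0, "ry": 0, "rz": 0, "fingers": 1}, {"x": -83, "y": 0, "z": 4, "rx": 0, "ry": 0, "rz": 0, "fingers": 1}, {"x": -83, "y": 0, "z": 8, "rx": 0, "ry": 0, "rz": 0, "fingers": 1}, {"x": -83, "y": 0, "z": 11, "rx": 0, "ry": 0, "rz": 0, "fingers": 1}, {"x": -83, "y": 0, "z": 11, "rx": 0, "ry": 0, "rz": 0, "fingers": 1}, {"x": -83, "y": 0, "z": 11, "rx": 0, "ry": 0, "rz": 0, "fingers": 1}]'

```text
time_s: 7.28
tool_pos: [0.5252, 0.0794, 0.2486]
tool_rot: [180.0, -0.0, 88.0]
force: [-0.2, 0.2, -3.0]
grip_width: 0.0155
grasp_force: 24.9
```

```bash
python3 -c "
from h import *
goto([.525,.081,.241],-2)
print(sensors.get_obs()['wrist_torque'])"
```

```text
shift [ 1.6 -0.2  7.6] rot [ 0.0002 -0.0001 -0.0001] F [-0.16  0.18 -3.04] pos [0.5252 0.0794 0.2486] rpy [ 1.7999e+02 -1.0000e-02  8.8000e+01] q [-34.   3.  24.  99.  -1.  78. -12.] t 7.275 0.015453184270230878 24.909413745626807
[-0.02486001  0.03765342 -0.02539529]
```

Request:
drive_tool --moves '[{"x": 1.5, "y": 0, "z": 2, "rx": 0, "ry": 0, "rz": 0, "fingers": 1}, {"x": 1.5, "y": 0, "z": 4, "rx": 0, "ry": 0, "rz": 0, "fingers": 1}, {"x": 1.5, "y": 0, "z": 5, "rx": 0, "ry": 0, "rz": 0, "fingers": 1}, {"x": 1.5, "y": 0, "z": 5, "rx": 0, "ry": 0, "rz": 0, "fingers": 1}]'

```text
time_s: 7.78
tool_pos: [0.5251, 0.0809, 0.2434]
tool_rot: [-180.0, 0.0, 88.0]
force: [0.2, -0.3, -2.6]
grip_width: 0.0157
grasp_force: 24.9
```

Request:
drive_tool --moves '[{"x": 0, "y": 0, "z": 1, "rx": 0, "ry": 0, "rz": 0, "fingers": 1}, {"x": 0, "y": 0, "z": 1.5, "rx": 0, "ry": 0, "rz": 0, "fingers": 1}, {"x": 0, "y": 0, "z": 1.5, "rx": 0, "ry": 0, "rz": 0, "fingers": 1}]'

```text
time_s: 8.15
tool_pos: [0.5253, 0.0806, 0.2423]
tool_rot: [180.0, 0.0, 88.0]
force: [-0.4, -0.5, -1.6]
grip_width: 0.0156
grasp_force: 24.9
```

Request:
drive_tool --moves '[{"x": 0, "y": 0, "z": 0.5, "rx": 0, "ry": 0, "rz": 0, "fingers": 1}, {"x": 0, "y": 0, "z": 0.5, "rx": 0, "ry": 0, "rz": 0, "fingers": 1}, {"x": 0, "y": 0, "z": 0.5, "rx": 0, "ry": 0, "rz": 0, "fingers": 1}]'

```text
time_s: 8.52
tool_pos: [0.5253, 0.0804, 0.2419]
tool_rot: [180.0, 0.0, 88.0]
force: [0.3, -1.9, -0.1]
grip_width: 0.0157
grasp_force: 24.9
```

```bash
python3 -c "
from h import *
goto([.525,.081,.241],-2)
F=[]
for i in range(4): shot('top'); F.append(sensors.get_obs()['force'])
print(np.mean(F,0),np.std(F,0))"
```

```text
shift [ 0.6 -0.4  0.9] rot [ 0.0006  0.0003 -0.0005] F [ 0.29 -1.88 -0.13] pos [0.5253 0.0804 0.2419] rpy [1.7996e+02 2.0000e-02 8.7970e+01] q [-34.   3.  24. 100.  -1.  77. -12.] t 8.525 0.01571728451240747 24.908861336298287
[-0.45021511 -2.72589815  0.5888831 ] [0.39434499 0.37952023 0.57239594]
```

Request:
drive_tool --moves '[{"x": -0.8, "y": 0, "z": 0, "rx": 0, "ry": 0, "rz": 0, "fingers": 1}, {"x": -1.5, "y": 0, "z": 0.3, "rx": 0, "ry": 0, "rz": 0, "fingers": 1}, {"x": -1.5, "y": 0, "z": 0.3, "rx": 0, "ry": 0, "rz": 0, "fingers": 1}, {"x": -1.5, "y": 0, "z": 0.3, "rx": 0, "ry": 0, "rz": 0, "fingers": 1}]'

```text
time_s: 9.22
tool_pos: [0.5249, 0.0797, 0.241]
tool_rot: [-180.0, -0.0, 88.0]
force: [-0.7, -2.0, -1.5]
grip_width: 0.0156
grasp_force: 24.9
```

```bash
python3 -c "
from h import *
goto([.525,.081,.241],-2)
F=[]
for i in range(4): shot('top'); F.append(sensors.get_obs()['force'])
print(np.mean(F,0),np.std(F,0))"
```

```text
shift [ 1.3  0.  -0. ] rot [-0.0004 -0.0002  0.0002] F [-0.7  -2.04 -1.52] pos [0.5249 0.0797 0.241 ] rpy [-1.7998e+02 -1.0000e-02  8.8010e+01] q [-34.   3.  24. 100.  -1.  77. -12.] t 9.225 0.01557237489858551 24.90878714248538
[ 0.13568179 -0.9290345  -2.48517541] [0.4820626  0.49403869 0.36427157]
```

Request:
drive_tool --moves '[{"x": -0.8, "y": 0, "z": 0.4, "rx": 0, "ry": 0, "rz": 0, "fingers": 1}, {"x": -1.5, "y": 0, "z": 0.8, "rx": 0, "ry": 0, "rz": 0, "fingers": 1}, {"x": -1.5, "y": 0, "z": 1.0, "rx": 0, "ry": 0, "rz": 0, "fingers": 1}, {"x": -1.5, "y": 0, "z": 1.0, "rx": 0, "ry": 0, "rz": 0, "fingers": 1}]'

```text
time_s: 9.93
tool_pos: [0.5248, 0.0788, 0.2404]
tool_rot: [-180.0, -0.1, 88.0]
force: [-1.4, 1.6, -2.3]
grip_width: 0.0159
grasp_force: 24.9
```

```bash
python3 -c "
from h import *
goto([.525,.081,.241],-2)
F=[]
for i in range(4): shot('top'); F.append(sensors.get_obs()['force'])
print(np.mean(F,0),np.std(F,0))"
```

```text
shift [ 2.2  0.1 -0.6] rot [-0.0003 -0.0011  0.0007] F [-1.38  1.65 -2.35] pos [0.5248 0.0788 0.2404] rpy [-1.7999e+02 -6.0000e-02  8.8040e+01] q [-34.   3.  24. 100.  -1.  77. -12.] t 9.925 0.015880583764859627 24.91029332857579
[-1.23183427  2.63788027 -1.21046789] [0.56558614 0.28631961 0.20111603]
```

Request:
drive_tool --moves '[{"x": 0.8, "y": 0, "z": 0.2, "rx": 0, "ry": 0, "rz": 0, "fingers": 1}, {"x": 0.8, "y": 0, "z": 0.5, "rx": 0, "ry": 0, "rz": 0, "fingers": 1}, {"x": 0.8, "y": 0, "z": 0.5, "rx": 0, "ry": 0, "rz": 0, "fingers": 1}]'

```text
time_s: 10.5
tool_pos: [0.5252, 0.0788, 0.2402]
tool_rot: [180.0, -0.0, 88.0]
force: [-1.2, 2.2, 2.2]
grip_width: 0.0157
grasp_force: 24.9
```

```bash
python3 -c "
from h import *
goto([.525,.081,.241],-2)
F=[]
for i in range(4): shot('top'); F.append(sensors.get_obs()['force'])
print(np.mean(F,0),np.std(F,0))"
```

```text
shift [ 2.2 -0.3 -0.8] rot [ 0.0005 -0.0004 -0.0001] F [-1.17  2.23  2.21] pos [0.5252 0.0788 0.2402] rpy [ 1.7997e+02 -2.0000e-02  8.8000e+01] q [-34.   3.  24. 100.  -1.  77. -12.] t 10.5 0.01573911567650947 24.91175944916904
[-1.98242911  2.11702204  2.56553049] [0.2785735  0.41014024 0.88322146]
```

Request:
drive_tool --moves '[{"x": 0.3, "y": 0, "z": -0.4, "rx": 0, "ry": 0, "rz": 0, "fingers": 1}, {"x": 0.3, "y": 0, "z": -0.4, "rx": 0, "ry": 0, "rz": 0, "fingers": 0.5}, {"x": 0.3, "y": 0, "z": -0.4, "rx": 0, "ry": 0, "rz": 0, "fingers": 0}, {"x": 0.3, "y": 0, "z": -0.4, "rx": 0, "ry": 0, "rz": 0, "fingers": -0.3}, {"x": 0.3, "y": 0, "z": -0.4, "rx": 0, "ry": 0, "rz": 0, "fingers": -0.3}, {"x": 0.3, "y": 0, "z": -0.4, "rx": 0, "ry": 0, "rz": 0, "fingers": -0.3}, {"x": 0.3, "y": 0, "z": -0.4, "rx": 0, "ry": 0, "rz": 0, "fingers": -0.3}]' --force 5

```text
time_s: 11.58
tool_pos: [0.5251, 0.079, 0.2402]
tool_rot: [180.0, -0.0, 88.0]
force: [0.2, 0.3, 0.2]
grip_width: 0.0554
grasp_force: 0.0
```

```bash
python3 -c "
from h import *
goto([.525,.081,.34],-2)
b=shot('top');a=shot('scene')
import pickle;pickle.dump((a,b),open('c1.pkl','wb'))
"
```

```text
shift [  2.   -0.1 -99.8] rot [ 0.0001 -0.     -0.0001] F [0.25 0.29 0.19] pos [0.5251 0.079  0.2402] rpy [179.99  -0.    87.99] q [-34.   3.  24. 100.  -1.  77. -12.] t 11.575 0.055374062838093284 0.0
```

The cell is released and the force reads about zero. I'll raise straight up, then travel along the beam to behind the poise at a safe height.

Request:
drive_tool --moves '[{"x": 0, "y": 0, "z": -10, "rx": 0, "ry": 0, "rz": 0, "fingers": -0.3}, {"x": 0, "y": 0, "z": -35, "rx": 0, "ry": 0, "rz": 0, "fingers": -0.3}, {"x": 0, "y": 0, "z": -65, "rx": 0, "ry": 0, "rz": 0, "fingers": -0.3}, {"x": 0, "y": 0, "z": -90, "rx": 0, "ry": 0, "rz": 0, "fingers": -0.3}, {"x": -20, "y": 0, "z": -100, "rx": 0, "ry": 0, "rz": 0, "fingers": 0}, {"x": -60, "y": 0, "z": -100, "rx": 0, "ry": 0, "rz": 0, "fingers": 0.3}, {"x": -110, "y": 0, "z": -100, "rx": 0, "ry": 0, "rz": 0, "fingers": 0.48}, {"x": -160, "y": 0, "z": -100, "rx": 0, "ry": 0, "rz": 0, "fingers": 0.48}, {"x": -210, "y": 0, "z": -100, "rx": 0, "ry": 0, "rz": 0, "fingers": 0.48}, {"x": -260, "y": 0, "z": -100, "rx": 0, "ry": 0, "rz": 0, "fingers": 0.48}, {"x": -300, "y": 0, "z": -100, "rx": 0, "ry": 0, "rz": 0, "fingers": 0.48}, {"x": -325, "y": 0, "z": -100, "rx": 0, "ry": 0, "rz": 0, "fingers": 0.48}, {"x": -330, "y": 0, "z": -100, "rx": 0, "ry": 0, "rz": 0, "fingers": 0.48}, {"x": -330, "y": 0, "z": -100, "rx": 0, "ry": 0, "rz": 0, "fingers": 0.48}, {"x": -330, "y": 0, "z": -100, "rx": 0, "ry": 0, "rz": 0, "fingers": 0.48}]'

```text
time_s: 13.55
tool_pos: [0.5139, -0.2493, 0.34]
tool_rot: [-180.0, -0.1, 88.1]
force: [0.4, 0.3, 0.3]
grip_width: 0.0226
grasp_force: 0.0
```

```bash
python3 -c "
from h import *
goto([.514,-.24,.20],-2)
import pickle
a=shot('scene');b=shot('top');pickle.dump((a,b),open('c2.pkl','wb'))
f=lambda im,x0,y0,w,h,k:cv2.resize(im[y0:y0+h,x0:x0+w,::-1],None,fx=k,fy=k,interpolation=cv2.INTER_CUBIC)
cv2.imwrite('pics/i.png',cv2.convertScaleAbs(f(a['image'],225,125,160,140,4),alpha=1.5))
# poise in first top view: dark mask
d=pickle.load(open('c0.pkl','rb'));T=d['top']
g=cv2.cvtColor(T['image'],cv2.COLOR_RGB2GRAY);print(g[223:236,354:376])
for s in(150,160,165,170,180,190):
  c,n=np.cos(.14),np.sin(.14)
  P=lambda u,h:np.array([.522+.035*(-u*c-h*n)/1000,-.006+(-u*c-h*n)/1000,.19+(-u*n+h*c)/1000])
  print(s,'block top ends',proj(T,P(s-15,16)),proj(T,P(s+15,16)),'post top',proj(T,P(s,56)),proj(d['scene'],P(s,56)))
"
```

```text
shift [ 9.2e+00 -1.0e-01  1.4e+02] rot [-0.0001 -0.0009  0.0021] F [0.37 0.34 0.28] pos [ 0.5139 -0.2493  0.34  ] rpy [-1.800e+02 -5.000e-02  8.812e+01] q [-14.   8.  42.  86.  -5.  89.  26.] t 13.55 0.022647811433025244 0.0
[[221 223 223 222 222 222 219 216 218 220 222 222 218 217 217 218 221 224
  222 222 222 221]
 [220 221 222 222 212 200 197 197 203 203 204 201 197 195 207 219 221 222
  222 223 223 221]
 [220 221 217 197 156 120 128 130 140 138 137 136 131 124 167 212 220 218
  219 222 222 221]
 [220 222 203 125  31  53  87 101 101 100  98  96  95  98 130 190 218 218
  219 221 221 220]
 [206 207 182 100  33  53  79  93  96  91  84 112 140 140 150 191 218 221
  223 223 221 219]
 [201 198 192 168 140 102  66  70  78  68  57 147 200 192 195 211 216 214
  222 216 211 215]
 [230 230 230 230 217 150  66  58  61  64  58 146 201 193 196 216 219 214
  222 213 208 218]
 [222 221 225 230 217 150  68  56  61  66  59 150 205 198 202 221 230 230
  230 230 230 231]
 [187 183 191 201 179 127  70  57  59  61  58 134 179 173 177 194 206 204
  203 206 211 213]
 [140 139 122  75  43  62  78  76  77 
[... 474 characters left out ...]

160 block top ends [357.42655312 229.56667742] [366.3395762  229.88270539] post top [365.0528959  229.07880024] [269.05550539 219.15524856]
165 block top ends [358.91615676 229.61949411] [367.81935928 229.93517387] post top [366.57896997 229.13334008] [267.69502818 220.74662388]
170 block top ends [360.40411687 229.67225253] [369.29751504 229.98758466] post top [368.10331418 229.1878181 ] [266.32820328 222.34542419]
180 block top ends [363.37511734 229.77759493] [372.24895534 230.09223352] post top [371.14682474 229.29658907] [263.57533192 225.56550865]
190 block top ends [366.3395762  229.88270539] [375.19391849 230.19665272] post top [374.18345105 229.40511402] [260.79653001 228.81592454]
```

View pics/i.png

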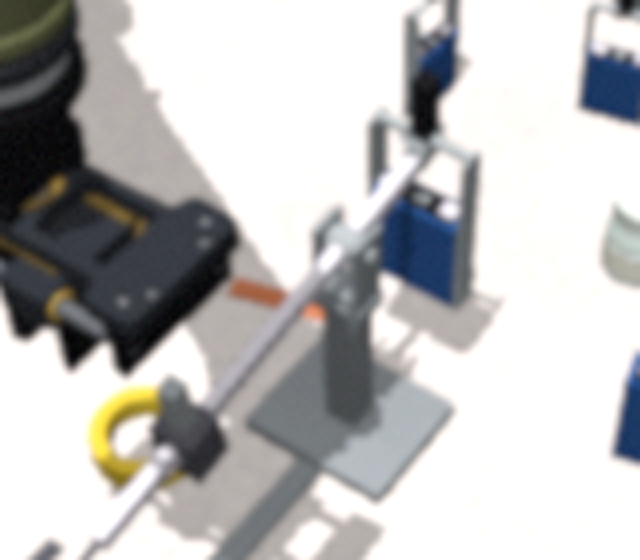

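The cell hangs in the notch with the beam's end through the window (crop (425,140)). The poise at crop (185,425) is untouched, at s ≈ 165 mm. I'll lower the half-open fingers astride the bar behind the poise, to push its rear face near the beam's centre line.

Request:
drive_tool --moves '[{"x": 10, "y": 0, "z": 40, "rx": 0, "ry": 0, "rz": 0, "fingers": 0.58}, {"x": 25, "y": 0, "z": 80, "rx": 0, "ry": 0, "rz": 0, "fingers": 0.58}, {"x": 33, "y": 0, "z": 115, "rx": 0, "ry": 0, "rz": 0, "fingers": 0.58}, {"x": 34, "y": 0, "z": 125, "rx": 0, "ry": 0, "rz": 0, "fingers": 0.58}, {"x": 34, "y": 0, "z": 130, "rx": 0, "ry": 0, "rz": 0, "fingers": 0.58}, {"x": 34, "y": 0, "z": 130, "rx": 0, "ry": 0, "rz": 0, "fingers": 0.58}]'

```text
time_s: 14.4
tool_pos: [0.5153, -0.2175, 0.2113]
tool_rot: [179.9, 0.0, 88.0]
force: [-1.3, -0.5, -0.2]
grip_width: 0.0186
grasp_force: 0.0
```

```bash
python3 -c "
from h import *
goto([.522-.035*.209,-.215,.178],-2)
b=shot('top')
g=cv2.cvtColor(b['image'],cv2.COLOR_RGB2GRAY)
print(g[220:240,350:405:3])
a=shot('scene');g=cv2.cvtColor(a['image'],cv2.COLOR_RGB2GRAY)
print(proj(a,[.5147,-.215,.202]),proj(a,[.5147,-.215,.172]))
"
```

```text
shift [ 2.5 -0.7 33.3] rot [ 0.0017  0.0006 -0.0007] F [-1.33 -0.52 -0.24] pos [ 0.5153 -0.2175  0.2113] rpy [1.799e+02 3.000e-02 8.796e+01] q [-16.   9.  40.  99.  -6.  74.  23.] t 14.4 0.01861520850049688 0.0
[[193 150 229 228 230 231 228  31  38  35  24  43  90 113 110 105 113 120
  126]
 [193 147 231 229 229 231 228  30  33  40  24  47 102 113 103 101 108 114
  121]
 [193 146 230 229 225 231 225  31  36  41  25  49 111 113 100  98 103 109
  117]
 [195 146 231 230 226 229 225 131  42  44  24  45 114 113  95  95  99 105
  111]
 [181 145 221 209 210 209 216 205  42  46  31  42 113 113  89  95  96 100
  107]
 [147 146 184 119 125 122 170 210  42  44  37  54 116 113  96 102  94  98
  102]
 [146 146 160  43  60  58 125 211  42  42  42  75 120 115 100 106  99  95
   98]
 [142 141 137  43  61  70 111 214  40  41  40  95 123 118 100 105 106  96
   95]
 [143 139 140  73  65  89 117 197  38  39  35 109 126 118  98 105 105 103
   96]
 [155 154 160 103  65  87 118 166  38  34  37 118 126 107  99 105 102 104
  101]
 [145 145 153 101  65  90 119 173  38  32  37 118 123  96  98 102 101 104
  104]
 [120 119 138  90  64  83 109 147  41  34  41 111 118  84  96 101 101 104
  103]
 [103 103 100  50  61  60  87  53  39  35  59 106 113  82  95 101 102 103
  104]
 [102 103  89  42  60  59 107  32  26  37  75 102 109  85  92 100 103 104
  105]
 [105 107  93  40  53  55 116  33  26  37  86  99 102  85  95  98 104 104
  107]
 [146 128 118  95  96 148 138  32  28  36  93  96  94  86  96 100 104 105
  108]
 [190 147 182 185 180 224 203  33  37  37  91  93  88  87  96 100 105 107
  107]
 [176 144 226 227 225 226 225  33  42  45  89  87  82  87  96 102 105 106
  105]
 [144 139 225 226 226 226 225  32  36  58  85  78  82  90  97 101 106 106
  104]
 [144 141 218 226 227 228 226  33  35  67  74  75  83  91  98 103 106 106
  103]]
[257.86711084 237.114771  ] [259.33383874 244.70931531]
```

Request:
drive_tool --moves '[{"x": 0, "y": -0.7, "z": 6, "rx": 0, "ry": 0, "rz": 0, "fingers": 0.58}, {"x": 0, "y": -0.7, "z": 14, "rx": 0, "ry": 0, "rz": 0, "fingers": 0.58}, {"x": 0, "y": -0.7, "z": 19, "rx": 0, "ry": 0, "rz": 0, "fingers": 0.58}, {"x": 0, "y": -0.7, "z": 22, "rx": 0, "ry": 0, "rz": 0, "fingers": 0.58}, {"x": 0, "y": -0.7, "z": 25, "rx": 0, "ry": 0, "rz": 0, "fingers": 0.58}, {"x": 0, "y": -0.7, "z": 28, "rx": 0, "ry": 0, "rz": 0, "fingers": 0.58}, {"x": 0, "y": -0.7, "z": 28, "rx": 0, "ry": 0, "rz": 0, "fingers": 0.58}]'

```text
time_s: 15.38
tool_pos: [0.5139, -0.2167, 0.182]
tool_rot: [-180.0, -0.0, 88.0]
force: [0.5, -0.5, -0.3]
grip_width: 0.0182
grasp_force: 0.0
```

Request:
drive_tool --moves '[{"x": 0, "y": 0, "z": 2, "rx": 0, "ry": 0, "rz": 0, "fingers": 0.58}, {"x": 0, "y": 0, "z": 4, "rx": 0, "ry": 0, "rz": 0, "fingers": 0.58}, {"x": 0, "y": 0, "z": 5, "rx": 0, "ry": 0, "rz": 0, "fingers": 0.58}, {"x": 0, "y": 0, "z": 5, "rx": 0, "ry": 0, "rz": 0, "fingers": 0.58}]'

```text
time_s: 15.88
tool_pos: [0.514, -0.2167, 0.1771]
tool_rot: [-180.0, -0.0, 88.0]
force: [0.0, -0.1, -0.2]
grip_width: 0.0182
grasp_force: 0.0
```

Request:
drive_tool --moves '[{"x": 5, "y": 0, "z": 0, "rx": 0, "ry": 0, "rz": 0, "fingers": 0.58}, {"x": 11, "y": 0, "z": 0, "rx": 0, "ry": 0, "rz": 0, "fingers": 0.58}, {"x": 15, "y": 0, "z": 0, "rx": 0, "ry": 0, "rz": 0, "fingers": 0.58}, {"x": 17, "y": 0, "z": 0, "rx": 0, "ry": 0, "rz": 0, "fingers": 0.58}, {"x": 19, "y": 0, "z": 0, "rx": 0, "ry": 0, "rz": 0, "fingers": 0.58}, {"x": 21, "y": 0, "z": 0, "rx": 0, "ry": 0, "rz": 0, "fingers": 0.58}, {"x": 23, "y": 0, "z": 0, "rx": 0, "ry": 0, "rz": 0, "fingers": 0.58}, {"x": 25, "y": 0, "z": 0, "rx": 0, "ry": 0, "rz": 0, "fingers": 0.58}, {"x": 27, "y": 0, "z": 0, "rx": 0, "ry": 0, "rz": 0, "fingers": 0.58}, {"x": 29, "y": 0, "z": 0, "rx": 0, "ry": 0, "rz": 0, "fingers": 0.58}]'

```text
time_s: 17.12
tool_pos: [0.5152, -0.1879, 0.1774]
tool_rot: [180.0, 0.0, 88.0]
force: [0.4, -3.8, 2.5]
grip_width: 0.0185
grasp_force: 1.9
```

Request:
drive_tool --moves '[{"x": 2, "y": 0, "z": -0.3, "rx": 0, "ry": 0, "rz": 0, "fingers": 0.58}, {"x": 4, "y": 0, "z": -0.6, "rx": 0, "ry": 0, "rz": 0, "fingers": 0.58}, {"x": 6, "y": 0, "z": -0.9, "rx": 0, "ry": 0, "rz": 0, "fingers": 0.58}, {"x": 8, "y": 0, "z": -1.1, "rx": 0, "ry": 0, "rz": 0, "fingers": 0.58}, {"x": 10, "y": 0, "z": -1.4, "rx": 0, "ry": 0, "rz": 0, "fingers": 0.58}, {"x": 12, "y": 0, "z": -1.7, "rx": 0, "ry": 0, "rz": 0, "fingers": 0.58}]'

```text
time_s: 17.88
tool_pos: [0.5155, -0.1756, 0.1789]
tool_rot: [180.0, -0.0, 88.0]
force: [0.6, -3.7, 2.8]
grip_width: 0.0182
grasp_force: 1.9
```

```bash
python3 -c "
from h import *
goto([.522,-.1525,.178],-2)
b=shot('top')
hsv=cv2.cvtColor(b['image'],cv2.COLOR_RGB2GRAY)
print(hsv[226,335:372],hsv[230,335:372])
F=[]
for i in range(3): shot('top'); F.append(sensors.get_obs()['force'])
print(np.mean(F,0))
"
```

```text
shift [23.3  5.7  0.9] rot [ 0.0002 -0.0001  0.    ] F [ 0.57 -3.67  2.84] pos [ 0.5155 -0.1756  0.1789] rpy [179.99  -0.    88.  ] q [-19.   8.  38. 103.  -5.  70.  19.] t 17.875 0.01820349154758898 1.890252945595421
[148 149 146 146 146 145 145 146 145 143 143 145 192 226 226 180  32  39
  50  58  61  54  50  41  17  22  27  42  45  57  94 111 109 108 108 107
 100] [136 138 137 135 136 136 137 138 140 142 142 143 145 146 146 144 147 116
  50  59  65  63  52  37  17  33  37  36  74 113 124 125 125 124 122 109
  89]
[ 0.64471928 -3.08052787  1.59365969]
```

Request:
drive_tool --moves '[{"x": 2, "y": 0, "z": -0.5, "rx": 0, "ry": 0, "rz": 0, "fingers": 0.58}, {"x": 4, "y": 0, "z": -1.0, "rx": 0, "ry": 0, "rz": 0, "fingers": 0.58}, {"x": 6, "y": 0, "z": -1.3, "rx": 0, "ry": 0, "rz": 0, "fingers": 0.58}, {"x": 8, "y": 0, "z": -1.6, "rx": 0, "ry": 0, "rz": 0, "fingers": 0.58}, {"x": 10, "y": 0, "z": -1.9, "rx": 0, "ry": 0, "rz": 0, "fingers": 0.58}, {"x": 12, "y": 0, "z": -2.2, "rx": 0, "ry": 0, "rz": 0, "fingers": 0.58}, {"x": 14, "y": 0, "z": -2.5, "rx": 0, "ry": 0, "rz": 0, "fingers": 0.58}, {"x": 16, "y": 0, "z": -2.8, "rx": 0, "ry": 0, "rz": 0, "fingers": 0.58}, {"x": 18, "y": 0, "z": -3.1, "rx": 0, "ry": 0, "rz": 0, "fingers": 0.58}, {"x": 20, "y": 0, "z": -3.4, "rx": 0, "ry": 0, "rz": 0, "fingers": 0.58}, {"x": 22, "y": 0, "z": -3.7, "rx": 0, "ry": 0, "rz": 0, "fingers": 0.58}]'

```text
time_s: 19.45
tool_pos: [0.5161, -0.1537, 0.1826]
tool_rot: [-180.0, -0.0, 88.0]
force: [1.0, -2.7, -0.5]
grip_width: 0.0178
grasp_force: 1.7
```

Request:
drive_tool --moves '[{"x": -3, "y": 0, "z": 0, "rx": 0, "ry": 0, "rz": 0, "fingers": 0.58}, {"x": -10, "y": 0, "z": 0, "rx": 0, "ry": 0, "rz": 0, "fingers": 0.58}, {"x": -15, "y": 0, "z": -10, "rx": 0, "ry": 0, "rz": 0, "fingers": 0.58}, {"x": -15, "y": 0, "z": -45, "rx": 0, "ry": 0, "rz": 0, "fingers": 0.58}, {"x": -15, "y": 0, "z": -90, "rx": 0, "ry": 0, "rz": 0, "fingers": 0.58}, {"x": 20, "y": 0, "z": -130, "rx": 0, "ry": 0, "rz": 0, "fingers": 0.58}, {"x": 70, "y": 0, "z": -150, "rx": 0, "ry": 0, "rz": 0, "fingers": 0.58}, {"x": 120, "y": 0, "z": -150, "rx": 0, "ry": 0, "rz": 0, "fingers": 0.58}, {"x": 150, "y": 0, "z": -150, "rx": 0, "ry": 0, "rz": 0, "fingers": 0.58}, {"x": 150, "y": 0, "z": -150, "rx": 0, "ry": 0, "rz": 0, "fingers": 0.58}, {"x": 150, "y": 0, "z": -150, "rx": 0, "ry": 0, "rz": 0, "fingers": 0.58}]'

```text
time_s: 20.82
tool_pos: [0.5215, -0.0054, 0.333]
tool_rot: [180.0, 0.0, 87.9]
force: [-0.2, -0.4, -0.6]
grip_width: 0.0178
grasp_force: 0.0
```

```bash
python3 -c "
from h import *
import pickle
o,_=pickle.load(open('c2.pkl','rb'))
a=shot('scene');t=shot('top');pickle.dump((a,t),open('c3.pkl','wb'))
def P(u,h,th):
  c,n=np.cos(th),np.sin(th);y=(-u*c-h*n)/1000
  return [.522+.035*y,-.006+y,.19+(-u*n+h*c)/1000]
for th in(-.14,-.07,0,.07,.14): print(th,'tip top',proj(a,P(268,7,th)),'bot',proj(a,P(268,-7,th)),'240',proj(a,P(240,7,th)),'poise108',proj(a,P(122,56,th)),'top tip',proj(t,P(268,0,th)))
print('ptr',proj(a,[.522-.035*.275,-.281,.19]))
g0=cv2.cvtColor(o['image'],cv2.COLOR_RGB2GRAY);g=cv2.cvtColor(a['image'],cv2.COLOR_RGB2GRAY)
print(g0[240:272,232:266:2]);print(g[236:268,232:266:2])
"
```

```text
-0.14 tip top [239.14145201 245.57481541] bot [239.48176572 249.87122625] 240 [248.06038442 237.93769544] poise108 [282.37948014 193.38098813] top tip [396.38199298 229.84491967]
-0.07 tip top [239.64921057 251.26498517] bot [240.28798971 255.15595829] 240 [248.37660237 243.05062774] poise108 [281.31782112 197.02186026] top tip [395.86592522 230.18257935]
0 tip top [240.55401568 256.4096863 ] bot [241.4731893  259.88469972] 240 [249.04066004 247.70617189] poise108 [280.43060683 200.56954559] top tip [394.95809594 230.50187757]
0.07 tip top [241.83136758 260.99572108] bot [243.01137599 264.0494287 ] 240 [250.03409797 251.88958401] poise108 [279.72140934 204.00185848] top tip [393.67850531 230.80199423]
0.14 tip top [243.45485864 265.0167434 ] bot [244.87515523 267.64845489] 240 [251.33658088 255.59174491] poise108 [279.19223397 207.29812999] top tip [392.04771027 231.08228183]
ptr [238.86421867 260.3740355 ]
[[181 180 182 181 179 178 179 174 139 110 104 109 112 110 113 130 127]
 [181 180 181 180 179 179 179 176 151  99  94 103 105 106 124 153 132]
 [181 181 180 181 180 180 180 178 164
[... 3666 characters left out ...]
169 167 169 169 171 168 165 168 131 114 157 166 168 168 169]
 [171 171 157 152 166 169 170 166 148 148 110 135 166 167 167 168 169]
 [172 166 132 122 155 168 170 161 122 115 108 152 169 168 166 167 169]
 [171 152 103  89 137 169 170 152 102 105 126 162 171 169 168 167 168]
 [166 130  81  73 130 169 169 134 100 132 149 169 172 170 169 168 167]
 [152 102  71  82 142 170 164 113 119 157 163 171 171 170 169 169 167]
 [130  81  70 108 156 168 147 101 142 166 169 171 171 171 170 168 167]
 [102  70  82 138 165 164 125 110 158 168 171 170 169 170 170 169 167]
 [ 81  70 109 158 168 163 125 136 164 168 170 169 169 169 169 171 168]
 [ 70  77 138 167 169 165 149 158 167 169 169 168 168 168 170 172 169]]
```

The tail pattern is unchanged from the earlier frame, so it's still on its stop with the poise near s ≈ 125 mm. I'll push another 15 mm or so.

Request:
drive_tool --moves '[{"x": -50, "y": 0, "z": 0, "rx": 0, "ry": 0, "rz": 0, "fingers": 0.58}, {"x": -100, "y": 0, "z": 0, "rx": 0, "ry": 0, "rz": 0, "fingers": 0.58}, {"x": -150, "y": 0, "z": 10, "rx": 0, "ry": 0, "rz": 0, "fingers": 0.58}, {"x": -170, "y": 0, "z": 50, "rx": 0, "ry": 0, "rz": 0, "fingers": 0.58}, {"x": -170, "y": 0, "z": 100, "rx": 0, "ry": 0, "rz": 0, "fingers": 0.58}, {"x": -170, "y": 0, "z": 130, "rx": 0, "ry": 0, "rz": 0, "fingers": 0.58}, {"x": -170, "y": 0, "z": 142, "rx": 0, "ry": 0, "rz": 0, "fingers": 0.58}, {"x": -170, "y": 0, "z": 150, "rx": 0, "ry": 0, "rz": 0, "fingers": 0.58}, {"x": -170, "y": 0, "z": 151, "rx": 0, "ry": 0, "rz": 0, "fingers": 0.58}, {"x": -170, "y": 0, "z": 151, "rx": 0, "ry": 0, "rz": 0, "fingers": 0.58}]'

```text
time_s: 22.18
tool_pos: [0.5162, -0.174, 0.1826]
tool_rot: [179.9, 0.0, 88.0]
force: [-0.2, -0.6, 0.7]
grip_width: 0.0182
grasp_force: 0.0
```

Request:
drive_tool --moves '[{"x": 5, "y": 0, "z": 0, "rx": 0, "ry": 0, "rz": 0, "fingers": 0.58}, {"x": 10, "y": 0, "z": 0, "rx": 0, "ry": 0, "rz": 0, "fingers": 0.58}, {"x": 14, "y": 0, "z": 0, "rx": 0, "ry": 0, "rz": 0, "fingers": 0.58}, {"x": 16, "y": 0, "z": 0, "rx": 0, "ry": 0, "rz": 0, "fingers": 0.58}, {"x": 18, "y": 0, "z": 0, "rx": 0, "ry": 0, "rz": 0, "fingers": 0.58}, {"x": 20, "y": 0, "z": -0.3, "rx": 0, "ry": 0, "rz": 0, "fingers": 0.58}, {"x": 22, "y": 0, "z": -0.6, "rx": 0, "ry": 0, "rz": 0, "fingers": 0.58}, {"x": 24, "y": 0, "z": -0.9, "rx": 0, "ry": 0, "rz": 0, "fingers": 0.58}, {"x": 26, "y": 0, "z": -1.2, "rx": 0, "ry": 0, "rz": 0, "fingers": 0.58}, {"x": 28, "y": 0, "z": -1.5, "rx": 0, "ry": 0, "rz": 0, "fingers": 0.58}, {"x": 30, "y": 0, "z": -1.8, "rx": 0, "ry": 0, "rz": 0, "fingers": 0.58}, {"x": 32, "y": 0, "z": -2.1, "rx": 0, "ry": 0, "rz": 0, "fingers": 0.58}, {"x": 34, "y": 0, "z": -2.4, "rx": 0, "ry": 0, "rz": 0, "fingers": 0.58}]'

```text
time_s: 23.8
tool_pos: [0.5167, -0.1397, 0.184]
tool_rot: [-180.0, -0.0, 88.0]
force: [0.0, -3.3, -0.1]
grip_width: 0.0179
grasp_force: 1.7
```

```bash
python3 -c "
from h import *
goto([.522-.035*.209,-.14,.183],-2)
"
```

```text
shift [-0.4 -2.   1. ] rot [-0.     -0.0001 -0.    ] F [ 0.03 -3.28 -0.12] pos [ 0.5167 -0.1397  0.184 ] rpy [-180.   -0.   88.] q [-22.   6.  37. 104.  -4.  71.  14.] t 23.8 0.017879708254115213 1.7300324875395745
```

Request:
drive_tool --moves '[{"x": -3, "y": 0, "z": 0, "rx": 0, "ry": 0, "rz": 0, "fingers": 0.58}, {"x": -10, "y": 0, "z": 0, "rx": 0, "ry": 0, "rz": 0, "fingers": 0.5}, {"x": -15, "y": 0, "z": 0, "rx": 0, "ry": 0, "rz": 0, "fingers": 0.5}, {"x": -15, "y": 0, "z": 0, "rx": 0, "ry": 0, "rz": 0, "fingers": 0.5}, {"x": -15, "y": 0, "z": 0, "rx": 0, "ry": 0, "rz": 0, "fingers": 0.5}, {"x": -15, "y": 0, "z": 0, "rx": 0, "ry": 0, "rz": 0, "fingers": 0.5}, {"x": -15, "y": 0, "z": 0, "rx": 0, "ry": 0, "rz": 0, "fingers": 0.5}, {"x": -15, "y": 0, "z": 0, "rx": 0, "ry": 0, "rz": 0, "fingers": 0.5}, {"x": -15, "y": 0, "z": 0, "rx": 0, "ry": 0, "rz": 0, "fingers": 0.5}, {"x": -15, "y": 0, "z": 0, "rx": 0, "ry": 0, "rz": 0, "fingers": 0.5}]'

```text
time_s: 25.05
tool_pos: [0.5162, -0.1548, 0.184]
tool_rot: [180.0, -0.0, 88.0]
force: [-0.3, -0.6, -0.1]
grip_width: 0.0215
grasp_force: 0.0
```

```bash
python3 -c "
from h import *
import pickle
a=shot('scene');t=shot('top');pickle.dump((a,t),open('c4.pkl','wb'))
g=cv2.cvtColor(a['image'],cv2.COLOR_RGB2GRAY)
print(g[240:272,232:266:2])
o=pickle.load(open('c3.pkl','rb'))[0]
d=cv2.absdiff(a['image'],o['image']).max(2);d[:,:225]=0
print([(r,int((d[r]>25).sum()),np.flatnonzero(d[r]>25)[:1]) for r in range(225,275,3)])
"
```

```text
[[181 180 182 181 179 178 178 173 139 133 152 157 166 176 173 133 104]
 [181 180 180 180 179 178 179 177 150 117 140 156 169 177 161 110 114]
 [181 180 180 181 180 180 179 178 164 113 116 154 174 174 140  96 117]
 [180 180 181 181 181 181 180 179 171 125 106 156 177 167 114  87 104]
 [180 179 182 181 180 181 180 180 176 146 126 167 177 151  93  86  91]
 [179 178 181 180 179 179 180 181 178 163 154 175 169 125  86  86  87]
 [180 178 180 178 176 178 180 180 179 171 171 176 152 100  91  94 102]
 [180 179 180 177 176 178 179 180 180 176 178 170 126 108 120 121 133]
 [180 180 180 177 176 178 179 180 179 179 177 154 108 139 155 153 159]
 [181 181 181 177 177 178 178 180 179 179 171 130 118 162 171 169 171]
 [181 182 181 177 177 177 178 178 179 178 156 108 141 172 174 173 174]
 [181 182 181 177 176 177 176 176 179 173 133 109 159 175 174 173 174]
 [181 180 180 177 176 176 175 173 178 161 111 131 170 175 173 173 174]
 [180 180 179 178 175 177 173 163 170 140 108 154 175 176 173 173 176]
 [180 179 179 178 176 178 173 144 148 116 125 169 178 176 174 173 174]
 [180 179 180 178 176 178 169 123 1
[... 925 characters left out ...]
 176 174 173 174 174 176 177 176]
 [ 64 105 169 177 174 171 173 175 175 177 176 173 174 174 175 176 176]
 [ 56 100 167 175 174 172 174 176 175 175 176 175 174 175 174 175 175]
 [ 52  86 160 175 174 174 174 176 175 174 174 174 174 177 177 175 177]]
[(225, 39, array([266])), (228, 36, array([267])), (231, 34, array([268])), (234, 39, array([268])), (237, 37, array([265])), (240, 42, array([256])), (243, 42, array([252])), (246, 40, array([252])), (249, 36, array([254])), (252, 34, array([251])), (255, 41, array([246])), (258, 30, array([243])), (261, 23, array([242])), (264, 11, array([244])), (267, 0, array([], dtype=int64)), (270, 0, array([], dtype=int64)), (273, 0, array([], dtype=int64))]
```

```bash
cat >> h.py <<'E'
def Pb(u,h,th):
    c,n=np.cos(th),np.sin(th);y=(-u*c-h*n)/1000
    return [.522+.035*y,-.006+y,.19+(-u*n+h*c)/1000]
def edge(c,col):
    g=cv2.cvtColor(c['image'],cv2.COLOR_RGB2GRAY).astype(float)[235:266,col]
    # dark underside below a bright top: minimum of column, subpixel
    i=int(np.argmin(g[1:-1]))+1;a,b,d=g[i-1:i+2];return 235+i+.5*(a-d)/(a-2*b+d)
def tilt(c,ref):
    out=[]
    for col in range(252,260):
        th=np.linspace(-.15,.15,61)
        def row(t):
            p=np.array([proj(ref,Pb(u,-5,t)) for u in range(180,270,5)]);o=np.argsort(p[:,0]);return np.interp(col,p[o,0],p[o,1])
        rows=np.array([row(t) for t in th]);r14=row(.14)
        dv=edge(c,col)-edge(ref,col);out.append(round(float(np.interp(dv,rows-r14,th)),4))
    return out
E
python3 -c "
from h import *
import pickle
r=pickle.load(open('c3.pkl','rb'))[0];a=pickle.load(open('c4.pkl','rb'))[0]
print([round(edge(r,c),1) for c in range(252,260)],[round(edge(a,c),1) for c in range(252,260)])
print(tilt(a,r),tilt(shot('scene'),r)); goto([.516,-.1548,.184],-2)
"
```

```text
[np.float64(243.2), np.float64(243.8), np.float64(244.3), np.float64(244.5), np.float64(244.5), np.float64(253.7), np.float64(252.4), np.float64(251.2)] [np.float64(242.8), np.float64(251.5), np.float64(250.5), np.float64(249.3), np.float64(248.1), np.float64(247.1), np.float64(246.3), np.float64(245.7)]
[0.1351, 0.15, 0.15, 0.15, 0.15, 0.0409, 0.0463, 0.0537] [0.15, 0.15, 0.15, 0.15, 0.15, 0.0413, 0.0471, 0.0541]
shift [-0.  -0.2 -0. ] rot [ 0.0001 -0.0001 -0.    ] F [ 0.16 -0.08 -0.17] pos [ 0.5162 -0.1548  0.184 ] rpy [180.  -0.  88.] q [-21.   7.  38. 104.  -5.  71.  16.] t 25.2 0.021907796297182015 0.0
```

Request:
drive_tool --moves '[{"x": 0, "y": 0, "z": -6, "rx": 0, "ry": 0, "rz": 0, "fingers": 0.58}, {"x": 4, "y": 0, "z": -6, "rx": 0, "ry": 0, "rz": 0, "fingers": 0.58}, {"x": 8, "y": 0, "z": -6, "rx": 0, "ry": 0, "rz": 0, "fingers": 0.58}, {"x": 11, "y": 0, "z": -6, "rx": 0, "ry": 0, "rz": 0, "fingers": 0.58}, {"x": 13, "y": 0, "z": -6, "rx": 0, "ry": 0, "rz": 0, "fingers": 0.58}, {"x": 15, "y": 0, "z": -6, "rx": 0, "ry": 0, "rz": 0, "fingers": 0.58}, {"x": 16.5, "y": 0, "z": -6, "rx": 0, "ry": 0, "rz": 0, "fingers": 0.58}, {"x": 18, "y": 0, "z": -6, "rx": 0, "ry": 0, "rz": 0, "fingers": 0.58}, {"x": 19.5, "y": 0, "z": -6, "rx": 0, "ry": 0, "rz": 0, "fingers": 0.58}, {"x": 21, "y": 0, "z": -6, "rx": 0, "ry": 0, "rz": 0, "fingers": 0.58}, {"x": 22.5, "y": 0, "z": -6, "rx": 0, "ry": 0, "rz": 0, "fingers": 0.58}, {"x": 22.5, "y": 0, "z": -6, "rx": 0, "ry": 0, "rz": 0, "fingers": 0.58}]'

```text
time_s: 26.7
tool_pos: [0.517, -0.132, 0.1899]
tool_rot: [-180.0, -0.0, 88.0]
force: [-0.5, -2.5, 0.7]
grip_width: 0.018
grasp_force: 1.2
```

Request:
drive_tool --moves '[{"x": -2, "y": 0, "z": 0, "rx": 0, "ry": 0, "rz": 0, "fingers": 0.58}, {"x": -7, "y": 0, "z": 0, "rx": 0, "ry": 0, "rz": 0, "fingers": 0.5}, {"x": -15, "y": 0, "z": 0, "rx": 0, "ry": 0, "rz": 0, "fingers": 0.5}, {"x": -22, "y": 0, "z": 0, "rx": 0, "ry": 0, "rz": 0, "fingers": 0.5}, {"x": -22, "y": 0, "z": 0, "rx": 0, "ry": 0, "rz": 0, "fingers": 0.5}, {"x": -22, "y": 0, "z": 0, "rx": 0, "ry": 0, "rz": 0, "fingers": 0.5}, {"x": -22, "y": 0, "z": 0, "rx": 0, "ry": 0, "rz": 0, "fingers": 0.5}, {"x": -22, "y": 0, "z": 0, "rx": 0, "ry": 0, "rz": 0, "fingers": 0.5}, {"x": -22, "y": 0, "z": 0, "rx": 0, "ry": 0, "rz": 0, "fingers": 0.5}, {"x": -22, "y": 0, "z": 0, "rx": 0, "ry": 0, "rz": 0, "fingers": 0.5}, {"x": -22, "y": 0, "z": 0, "rx": 0, "ry": 0, "rz": 0, "fingers": 0.5}]'

```text
time_s: 28.08
tool_pos: [0.5162, -0.1543, 0.19]
tool_rot: [180.0, -0.0, 88.0]
force: [0.0, 0.3, -0.1]
grip_width: 0.0216
grasp_force: 0.0
```

```bash
python3 -c "
from h import *
import pickle
a=shot('scene');pickle.dump(a,open('c5.pkl','wb'))
g=cv2.cvtColor(a['image'],cv2.COLOR_RGB2GRAY)
print(g[236:264,234:264:2]); goto([.516,-.1548,.184],-2)
"
```

```text
[[181 182 181 181 179 178 171 157 154 140 165 175 175 174 150]
 [181 182 181 181 179 178 173 154 155 150 162 173 176 167 122]
 [180 182 183 181 180 179 173 148 154 153 160 174 174 151 102]
 [180 182 182 180 179 179 172 140 147 155 165 176 168 123 109]
 [180 182 181 179 178 178 173 138 133 158 171 175 152 101 128]
 [180 181 180 179 178 178 176 150 123 160 176 169 127 102 141]
 [180 180 180 180 180 180 178 163 132 166 175 154 103 112 141]
 [180 180 182 181 181 180 179 170 154 173 169 129  90 111 123]
 [180 182 181 181 181 180 179 172 170 176 155 102  86 100 100]
 [179 181 180 178 179 180 178 173 176 170 129  87  88  90  89]
 [178 180 179 176 177 179 175 175 176 155 105  96  96  94  95]
 [179 180 177 175 177 177 174 177 170 130 105 126 124 121 121]
 [180 180 177 176 177 173 175 177 155 107 129 155 156 155 153]
 [181 180 177 177 178 169 171 170 130 109 153 170 171 171 169]
 [182 181 177 178 177 163 156 153 106 129 168 174 175 174 173]
 [182 181 176 176 176 155 127 124 103 150 175 176 175 174 172]
 [181 180 177 176 174 140  97 102 124 166 176 176 176 173 172]
 [179 179 178 176 168 119 100
[... 169 characters left out ...]
 177 157 108 144 174 172 174 174 177 174 173 173 173]
 [181 179 177 151 121 164 176 173 173 174 176 173 172 174 174]
 [180 175 172 161 151 173 176 173 172 173 175 173 172 173 175]
 [177 162 158 168 170 176 174 173 172 173 174 175 173 172 174]
 [171 137 127 160 174 176 173 174 173 174 174 176 173 172 172]
 [158 108  93 141 174 176 172 173 173 175 175 177 176 174 173]
 [135  85  77 135 174 178 173 172 174 175 176 177 176 175 174]
 [108  74  86 147 175 177 174 172 174 175 177 177 177 176 175]]
shift [-0.5 -0.2  6. ] rot [ 0.0001 -0.0001 -0.0001] F [-0.64  0.33  0.36] pos [ 0.5162 -0.1543  0.19  ] rpy [180.    -0.    87.99] q [-21.   7.  38. 103.  -4.  71.  16.] t 28.125 0.021906003334014552 0.0
```

```bash
python3 -c "
from h import *
import pickle
r=pickle.load(open('c3.pkl','rb'))[0];b=pickle.load(open('c4.pkl','rb'))[0];a=pickle.load(open('c5.pkl','rb'));n=shot('scene')
def e(c,col,lo):
  g=cv2.cvtColor(c['image'],cv2.COLOR_RGB2GRAY).astype(float)[lo:lo+11,col];i=int(np.argmin(g[1:-1]))+1;p,q,s=g[i-1:i+2];return lo+i+.5*(p-s)/(p-2*q+s)
th=np.linspace(-.14,.14,57)
for col in(249,250,251,252,253,254):
  R=[]
  for t in th:
    p=np.array([proj(r,Pb(u,-5,t)) for u in range(150,270,4)]);o=np.argsort(p[:,0]);R.append(np.interp(col,p[o,0],p[o,1]))
  R=np.array(R);k=254-col
  e0=e(r,col,252+k);v=[e(b,col,246+k),e(a,col,241+k),e(n,col,241+k)]
  print(col,round(e0,2),np.round(v,2),np.round(np.interp(np.array(v)-e0+R[-1],R,th),4))
goto([.516,-.1548,.184],-2)
"
```

```text
249 260.93 [255.54 251.58 251.58] [0.0692 0.0166 0.0166]
250 260.77 [254.83 250.62 250.65] [0.0608 0.0038 0.0042]
251 260.43 [253.76 249.55 249.7 ] [ 0.0494 -0.0086 -0.0065]
252 259.6 [252.65 248.42 248.64] [ 0.0439 -0.0153 -0.0122]
253 258.4 [251.54 247.46 247.5 ] [ 0.0436 -0.0146 -0.014 ]
254 257.21 [250.46 246.5  246.54] [ 0.0434 -0.0139 -0.0133]
shift [-0.5 -0.2  6. ] rot [ 0.0002 -0.0001 -0.0001] F [-0.58 -0.56  0.23] pos [ 0.5162 -0.1543  0.19  ] rpy [ 1.7999e+02 -1.0000e-02  8.8000e+01] q [-21.   7.  38. 103.  -4.  71.  16.] t 28.175 0.021844119025836863 0.0
```

Request:
drive_tool --moves '[{"x": 0, "y": 0, "z": -10, "rx": 0, "ry": 0, "rz": 0, "fingers": 0.5}, {"x": -5, "y": 0, "z": -40, "rx": 0, "ry": 0, "rz": 0, "fingers": 0.5}, {"x": -25, "y": 0, "z": -80, "rx": 0, "ry": 0, "rz": 0, "fingers": 0.5}, {"x": -55, "y": 0, "z": -120, "rx": 0, "ry": 0, "rz": 0, "fingers": 0.5}, {"x": -85, "y": 0, "z": -150, "rx": 0, "ry": 0, "rz": 0, "fingers": 0.5}, {"x": -95, "y": 0, "z": -150, "rx": 0, "ry": 0, "rz": 0, "fingers": 0.5}, {"x": -95, "y": 0, "z": -150, "rx": 0, "ry": 0, "rz": 0, "fingers": 0.5}, {"x": -95, "y": 0, "z": -150, "rx": 0, "ry": 0, "rz": 0, "fingers": 0.5}]'

```text
time_s: 29.18
tool_pos: [0.5128, -0.2476, 0.3387]
tool_rot: [-179.9, -0.1, 88.1]
force: [0.3, 0.4, 0.6]
grip_width: 0.0213
grasp_force: 0.0
```

```bash
cat > tl.py <<'E'
from h import *
import pickle
def scan(c,th0):
    "per station s: bar's bright band centre found along the vertical image direction -> z in the beam's vertical plane"
    g=cv2.cvtColor(c['image'],cv2.COLOR_RGB2GRAY).astype(np.float32);out=[]
    for s in list(range(30,84,6))+list(range(195,262,6)):
        h=np.arange(-14,20,.5);q=np.array([proj(c,Pb(s,k,th0)) for k in h],np.float32)
        v=cv2.remap(g,q[:,:1],q[:,1:],cv2.INTER_LINEAR).ravel()
        out.append((s,h,v))
    return out
if __name__=='__main__':
    a=shot('scene');t=shot('top');pickle.dump((a,t),open('c6.pkl','wb'))
    r=pickle.load(open('c2.pkl','rb'))[0]
    for c,th in((r,.14),(a,-.01)):
        print(th)
        for s,h,v in scan(c,th)[::2]: print(s,v[::3].astype(int))
E
python3 tl.py
```

```text
0.14
30 [ 81  84  87  89  91  94  98 103 108 115 122 128 135 140 145 148 150 152
 149 147 143 134 126]
42 [ 79  79  80  80  84  88  92  97 102 107 111 115 118 121 124 127 130 135
 139 143 147 153 157]
54 [ 98  93  91  89  88  89  92  95  99 104 109 112 116 119 122 124 126 130
 134 138 144 150 156]
66 [101  98  94  92  92  91  94  97 101 105 109 114 117 118 119 119 118 117
 114 110 106 103  98]
78 [ 98  94  91  89  88  90  93  97 102 106 110 113 117 119 120 120 120 120
 120 119 118 116 113]
201 [107 103 101 101 105 113 122 133 142 151 159 164 168 172 173 171 169 166
 159 152 145 138 130]
213 [127 120 114 109 112 119 127 136 146 155 164 169 173 175 175 174 172 168
 161 155 146 134 123]
225 [132 125 117 113 116 121 128 137 146 155 163 168 172 176 177 178 178 176
 173 169 164 156 147]
237 [135 127 120 117 118 121 127 136 147 156 163 169 173 177 178 179 179 178
 177 176 175 174 174]
249 [155 148 141 132 123 115 109 112 115 120 128 138 147 156 161 167 172 173
 174 175 175 175 175]
261 [169 166 163 158 150 141 131 123 115 109 109 114 123 132 142 150 158 164
 168 171 173 174 175]
-0.01
30 [ 
[... 378 characters left out ...]
135 143]
78 [ 39  41  42  44  45  46  48  50  54  59  66  75  84  92 101 108 109 111
 109 106 102  96  91]
201 [ 93  91  89  89  90  94 102 109 115 119 123 125 126 127 130 132 137 143
 150 156 163 168 171]
213 [ 80  82  85  90  95 103 113 125 136 147 156 164 169 172 175 174 174 174
 174 174 173 173 174]
225 [135 123 112 106 105 105 114 125 136 147 156 164 168 172 173 174 172 169
 165 158 149 141 132]
237 [133 122 113 107 102 108 115 125 136 147 155 164 170 173 175 176 175 175
 173 170 166 162 157]
249 [166 159 151 143 130 117 107 104 101 109 119 129 140 151 159 165 171 173
 174 175 175 175 175]
261 [174 173 170 164 157 149 138 126 118 112 109 118 128 138 149 159 165 169
 173 175 176 177 177]
```

Request:
drive_tool --moves '[{"x": 0, "y": 0, "z": -10, "rx": 0, "ry": 0, "rz": 0, "fingers": 0.5}, {"x": 0, "y": 0, "z": -10, "rx": 0, "ry": 0, "rz": 0, "fingers": 0.5}, {"x": 0, "y": 0, "z": -10, "rx": 0, "ry": 0, "rz": 0, "fingers": 0.5}, {"x": 0, "y": 0, "z": -10, "rx": 0, "ry": 0, "rz": 0, "fingers": 0.5}, {"x": 0, "y": 0, "z": -10, "rx": 0, "ry": 0, "rz": 0, "fingers": 0.5}, {"x": 0, "y": 0, "z": -10, "rx": 0, "ry": 0, "rz": 0, "fingers": 0.5}, {"x": 0, "y": 0, "z": -10, "rx": 0, "ry": 0, "rz": 0, "fingers": 0.5}, {"x": 0, "y": 0, "z": -10, "rx": 0, "ry": 0, "rz": 0, "fingers": 0.5}]'

```text
time_s: 30.28
tool_pos: [0.5129, -0.2493, 0.3499]
tool_rot: [180.0, -0.0, 88.0]
force: [0.0, -0.1, 0.7]
grip_width: 0.0218
grasp_force: 0.0
```

```bash
python3 -c "
from tl import *
a=pickle.load(open('c6.pkl','rb'))[0];b=shot('scene');r=pickle.load(open('c2.pkl','rb'))[0]
m=lambda c:[np.round(np.interp(146,v[12:40],h[12:40]),1) for s,h,v in scan(c,-.013) if s in(219,225,231,237)]
print(m(a),m(b),[np.round(np.interp(146,v[12:40],h[12:40]),1) for s,h,v in scan(r,.14) if s in(219,225,231,237)])
# post of the load: dark blob
for c in(a,b):
  g=cv2.cvtColor(c['image'],cv2.COLOR_RGB2GRAY);k=g[135:165,322:342]<45;y,x=np.nonzero(k);print(x.mean()+322,y.mean()+135,y.min()+135,k.sum())
print(proj(b,[.525,.084,.206+.033]),proj(b,[.525,.084,.206+.05]))
"
```

```text
[np.float64(-1.3), np.float64(-1.3), np.float64(-1.4), np.float64(-1.4)] [np.float64(-1.3), np.float64(-1.2), np.float64(-1.4), np.float64(-1.5)] [np.float64(-2.2), np.float64(-2.1), np.float64(-2.3), np.float64(-2.2)]
332.67605633802816 147.80985915492957 135 142
332.65734265734267 147.78321678321677 135 143
[331.52571259 151.69292879] [331.68713146 146.7354037 ]
```

```bash
python3 -c "
from h import *
print(workorder.sign_off())"
```

```text
the job is handed in; nothing more can be done
None
```

I handed the job in with the cell hanging in the notch, the gripper clear, and the beam at rest. By the camera the beam is about 0.01–0.02 rad tail-up, inside the 0.03 rad limit; the sign-off returned no verdict.

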